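# Lay the paste barrel in its cradle and chock it

### The job

Gently lay the large paste barrel in the V of the wooden cradle, centred across the two ribs (either way round), and let go of it. Then set the wooden wedge chock flat on the cradle's base board, between the ribs on their low side, and slide it in, toe first, until its sloping face is snug up against the barrel so that it cannot roll out.

Things in the scene. Friction and masses are not known exactly. Their poses are not given: they have to be found in the camera images.
- barrel_mid (a point): Centre of the large paste barrel: smooth grey and white plastic cylinder, 40 mm in diameter, 160 mm long, 0.25 kg, lying loose on the bench; it can roll. A thin black nose (12 mm thick, 25 mm long) juts from its local -x end. Local x runs along its axis; y and z turn as it rolls. Bystander: a slim barrel of the same make, 22 mm thick, 110 mm long.
- cradle: Wooden cradle fixed to the bench. Origin on the bench, right below point seat; local y along the V, z up, -x its low open side. Base board 12 mm thick, x -130 to 55, y -75 to 75 mm. Two 20 mm thick ribs at y = -50 and 50 (80 mm clear between), x -22 to 45, with a V notch: shallow flank rising to 37 mm above the bench at x = -20, steep horn to 65 mm at x = 35.
- seat (a point): Point of the cradle where the barrel's centre lies once it rests in the V of both ribs: 50 mm above the bench, midway between the ribs (the barrel's underside is then 18 mm above the base board). Axes as the cradle's: y along the V, -x to the low open side, where the chock goes.
- chock_mid (a point): Centre of the loose wooden wedge chock, 90 long (x), 36 wide (y), 36 mm high, 0.08 kg. 45 degree slope from the 4 mm high toe (x = 45) up to x = 13 mm; flat top from there to the heel: balance point x = -6. On the base board, slope touching the seated barrel, its centre is 39 mm from the seat towards cradle -x, 30 mm above the bench. Bystander: a plain block of equal size.

How it is judged (in metres and radians):
On the way:
1. the large barrel lies in the V of both ribs, let go (x of barrel_mid in the frame of cradle between -0.008 and 0.008 m and y of barrel_mid in the frame of cradle between -0.018 and 0.018 m and z of barrel_mid in the frame of cradle between 0.042 and 0.056 m and contact force between the fingers and barrel below 0.05 N), for 0.2 s.
At the end, for the whole second after the job is handed in: Large barrel at rest in the V of both ribs, centred within 18 mm along it and 9 degrees; chock flat and at rest on the base board, low side, within 22 mm of midway between the ribs, slope towards the barrel, square within 12 degrees, within 12 mm of touching it (x of barrel_mid in the frame of cradle between -0.008 and 0.008 m and y of barrel_mid in the frame of cradle between -0.018 and 0.018 m and z of barrel_mid in the frame of cradle between 0.042 and 0.056 m and angle between the x axis of barrel_mid and the y axis of cradle, either way round below 0.15 rad and x of barrel_mid in the frame of chock_mid between 0.029 and 0.052 m and x of chock_mid in the frame of cradle below -0.025 m and y of chock_mid in the frame of cradle between -0.022 and 0.022 m and z of chock_mid in the frame of cradle between 0.025 and 0.035 m and angle between chock_mid's own z axis and vertical below 0.12 rad and angle between the x axis of chock_mid and the x axis of cradle, either way round below 0.22 rad and linear speed of each of barrel, chock below 0.02 m/s).
It fails at once if the barrel is dropped or thrown (moves faster than 0.8 m/s with no finger on it) (contact force between the fingers and barrel below 0.05 N and linear speed of barrel above 0.8 m/s).
It also fails if it takes over 58 s, if anything falls off the work surface, if the arm or the gripper's body presses on something with over 40 N, if the wrist force passes 120 N, or if a joint passes its speed limit or range.

### The arm

A 6-joint arm with a two-finger parallel gripper is mounted at the origin on the work surface. World frame = base frame: x ahead of the robot, y to its left, z up, the work surface at z = 0. Lengths are in mm, angles in rad, forces in N, time in s.
With the tool pointing down it reaches from about 325 to 925 mm from the base axis. Payload 3.1 kg.
Tool frame: the origin (TCP) lies on the mounting face of the last link; the fingertips stand 173 mm ahead of it and the grasp point (between the pads) lies 155 mm ahead of it; x points along the fingers, y is the direction in which the jaws open and shut, and the axes are right-handed (so a half turn about x gives the same grasp; the last joint's range is limited). The gripper opens to 85 mm and grips with 20 to 120 N. Pads are 22 mm wide; open, the fingers measure 114 mm over their backs; the gripper's body (76 mm by 85 mm) begins 54 mm behind the grasp point. The pads swing forward as they close: fully open they stand 13 mm farther back than shut.
Start: joints at [-1.424, 0.217, 1.613, -0, 1.311, -0.112], TCP at [159.972, -604.194, 404.7] pointing down, gripper open.
Joint ranges: [-2.75, 2.75], [-0.78, 2.1], [0.31, 2.55], [-1.13, 4.27], [0.13, 2.63], [-2.58, 2.58]. Speed limits (rad/s): [2.79, 2.79, 3.14, 3.14, 3.14, 3.14].

### API

Orientations are given as a unit quaternion [x, y, z, w].
In Python, from bench import * gives the robot as it stands.
- The arm moves only by the tool play_rows, never from a script. Its argument "motion" is a list of rows, each a list of 3 entries, a list of its own where there are three numbers: the shift along the tool's x, y, z as a fraction of full scale, then the turn, a rotation vector about the tool's x, y, z as a fraction of full scale, then the opening in per cent of the stroke, from 0 (shut) to 100 (fully open). A call has 1 to 12 rows; each row shifts and turns the pose as measured when the row begins, along the tool's axes as they then stand; what a row does not reach is not made up. Full scale, the value 1, is 0.03 m for a shift and 8 degrees for a turn. A row lasts 1/10 s, in which the tool goes at most 50 mm and 8.59 degrees, less where a joint would pass 70% of its speed; a pose out of reach is approached as far as the arm can. A call with a number of a shift or a turn outside -1 to 1 is refused whole. A call with a gripper value outside its range is refused whole. The fingers move at their own pace and stop on an object; "newtons" is the grip in N (left out, the last holds). Time passes only in rows, so rows that do not move let the fingers close. It gives the time, the measured TCP pose, the force and the opening at its end, in the units of the state.
- sense(): the state, without advancing time (a new reading comes with each control period).
- capture(name): name is "scene" or "top"; returns a dict with "img" (384x512x3 uint8, red, green, blue), "vertical_fov" (degrees; the focal length in pixels is half the picture's height over the tangent of half this angle, whatever the lens; pixels are square), "cx", "cy" (the principal point, pixels), "camera_from_world" (4x4, takes a point from world to camera coordinates). Camera axes: x right, y up, looking along -z (the intrinsics and any distortion apply to the point x, -y, -z); pixel columns grow to the right and rows downward; lengths in mm; the calibration is good to about 2 mm. A picture is of the moment at which its call begins. There is no depth.
- sign_off(): hands the job in, once; it reports no verdict.
The state is a dict: "clock": time; "joint_positions": joint angles; "joint_velocities": joint speeds; "joint_efforts": joint torques, N m; "tool_pos": TCP position; "tcp_rot": TCP orientation; "force": force on the tool from outside, world axes, zero at the start; "ft_torque": the same for the moment, N m; "finger_gap": opening from 0.0 (shut) to 1.0 (fully open).
Only numpy, scipy, OpenCV 4.12 (cv2) and the standard library are available. Lean on these libraries where they do the work, as an engineer would, in place of code of your own. Each camera call takes 0.05 s, during which the arm holds its last target.

## Working session

There is one attempt and no reset: what is moved stays moved. The work goes in short steps, Python scripts to look and compute and a tool call to move; the robot and the scene stay as the last step left them, time stands still between calls to the robot, and variables do not carry over. Pictures are saved under pics/ and viewed, and the job is handed in when it is done.

Besides the shell and the picture viewer there is one more tool, called after "Emit:" as name(argument=value, ...), one argument or row to a line, values as JSON. play_rows: Moves the arm, as the interface text tells. Shift numbers are shares of 0.03 m and turn numbers shares of 8 degrees, none past 1 either way. Its arguments: {"type":"object","properties":{"motion":{"type":"array","items":{"type":"array"}},"newtons":{"type":"number"}},"required":["motion"]}

```bash
ls; mkdir -p pics
python3 - <<'E'
from bench import *
import cv2, numpy as np
print(sense())
for n in ("scene","top"):
    c=capture(n); cv2.imwrite(f"pics/{n}0.png",c["img"][:,:,::-1])
    np.save(f"{n}0.npy",c,allow_pickle=True)
    print(n,{k:v for k,v in c.items() if k!="img"})
E
```

```text
pics
{'clock': 0.0, 'joint_positions': array([-1.42420515e+00,  2.17751417e-01,  1.61491473e+00,  1.46653475e-05,
        1.31131282e+00, -1.12226245e-01]), 'joint_velocities': array([ 8.53588172e-04, -1.32466296e-03, -2.93263441e-04, -4.76760373e-05,
        5.93618002e-05, -2.24122989e-03]), 'joint_efforts': array([ 2.64171329e-03, -3.96839118e+01, -3.03855085e+01, -3.48009826e-05,
        9.74073802e-03, -3.69639679e-06]), 'tool_pos': array([ 159.90970841, -603.78417265,  403.3796192 ]), 'tcp_rot': array([-0.7011844 , -0.09209285,  0.70120338, -0.09040555]), 'force': array([-0.92215347, -0.1530332 ,  1.03240728]), 'ft_torque': array([-0.02080624,  0.00569296, -0.00867933]), 'finger_gap': 0.99800634224918}
scene {'vertical_fov': 56.876028795403506, 'cx': 258.3296094031771, 'cy': 193.72648288444276, 'camera_from_world': array([[ 2.61607925e-01,  9.65037584e-01,  1.62405186e-02,
        -1.40602070e+02],
       [-8.23421199e-01,  2.14376238e-01,  5.25376396e-01,
         3.82542889e+02],
       [ 5.03526387e-01, -1.50815416e-01,  8.50714928e-01,
        -1.13593265e+03],
       [ 0.00000000e+00,  0.00000000e+00,  0.00000000e+00,
         1.00000000e+00]])}
top {'vertical_fov': 42.345817033932065, 'cx': 259.61648600613074, 'cy': 197.00579287796285, 'camera_from_world': array([[ 7.67927208e-03, -9.99935932e-01, -8.31627081e-03,
         1.31884456e+01],
       [ 9.96349438e-01,  6.94408750e-03,  8.50857098e-02,
        -5.33611853e+02],
       [-8.50225097e-02, -8.93930806e-03,  9.96338929e-01,
        -1.18062578e+03],
       [ 0.00000000e+00,  0.00000000e+00,  0.00000000e+00,
         1.00000000e+00]])}
```

View pics/scene0.png

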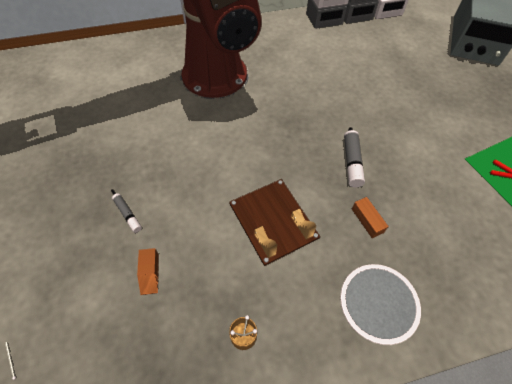

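View pics/top0.png

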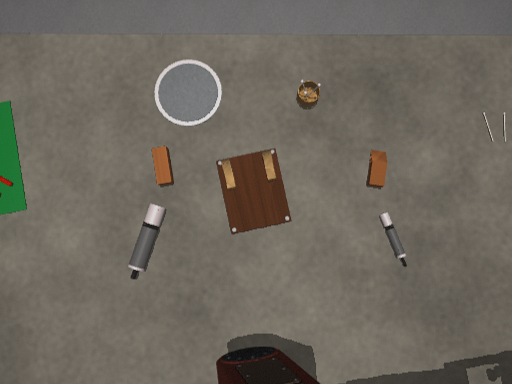

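Run:
```python
import cv2
s=cv2.imread("pics/scene0.png"); t=cv2.imread("pics/top0.png")
r=lambda a,k:cv2.resize(a,None,fx=k,fy=k,interpolation=cv2.INTER_NEAREST)
import numpy as np
A=r(s[235:305,110:185],5); B=r(s[120:240,330:400],4); C=r(s[170:270,220:330],5)
D=r(t[140:200,355:400],6); F=r(t[140:240,205:300],5); G=r(t[135:285,120:185],4)
def pack(n,*a):
    h=max(x.shape[0] for x in a); cv2.imwrite(n,np.hstack([cv2.copyMakeBorder(x,0,h-x.shape[0],0,5,0) for x in a]))
pack("pics/z1.png",A,D); pack("pics/z2.png",B,G); pack("pics/z3.png",C); pack("pics/z4.png",F)
```

```text
(no output)
```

View pics/z1.png

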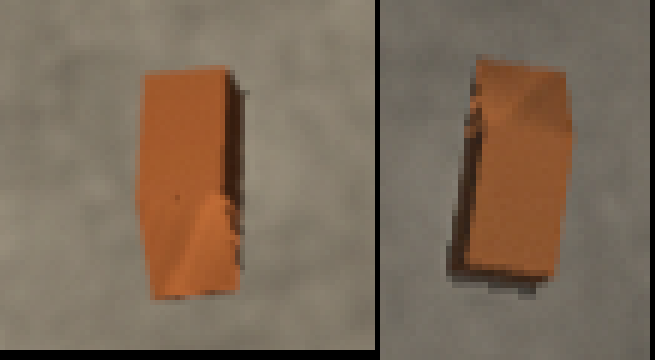

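View pics/z2.png

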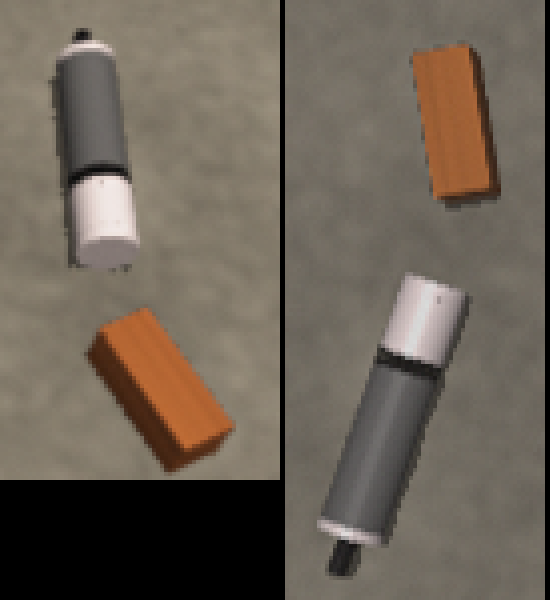

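View pics/z3.png

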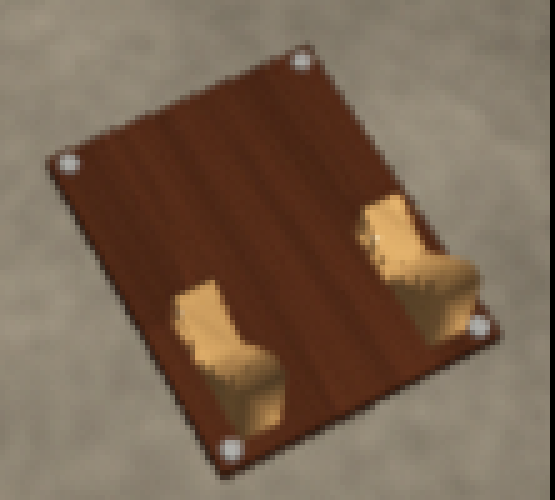

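View pics/z4.png

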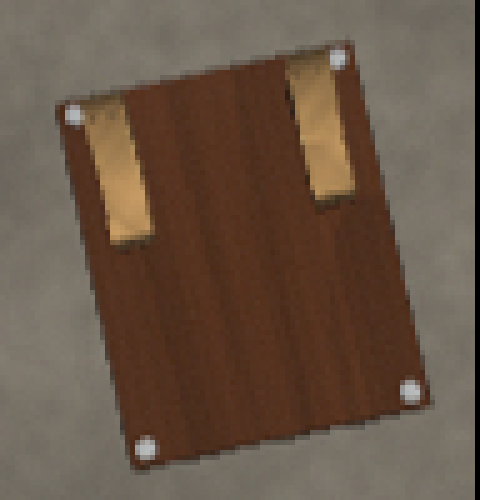

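```bash
cat > h.py <<'E'
import numpy as np, cv2
def load(n): return np.load(n,allow_pickle=True).item()
def cam(c):
    f=192/np.tan(np.radians(c["vertical_fov"]/2)); M=c["camera_from_world"]; return f,M
def ray(c,uv):
    f,M=cam(c); d=np.array([(uv[0]-c["cx"])/f,-(uv[1]-c["cy"])/f,-1.]); R=M[:3,:3]
    d=R.T@d; return -R.T@M[:3,3], d/np.linalg.norm(d)
def plane(c,uv,z):
    o,d=ray(c,uv); return o+d*(z-o[2])/d[2]
def tri(c1,u1,c2,u2):
    A=[];b=[]
    for c,u in((c1,u1),(c2,u2)):
        o,d=ray(c,u);P=np.eye(3)-np.outer(d,d);A.append(P);b.append(P@o)
    p=np.linalg.lstsq(np.vstack(A),np.hstack(b),rcond=None)[0]
    gap=[np.linalg.norm(P@p-q) for P,q in zip(A,b)]
    return p,sum(gap)
def proj(c,p):
    f,M=cam(c); q=M[:3,:3]@np.asarray(p,float)+M[:3,3]; return np.array([c["cx"]+f*q[0]/-q[2], c["cy"]-f*q[1]/-q[2]])
def blobs(m,amin=3):
    n,l,s,ce=cv2.connectedComponentsWithStats(m.astype(np.uint8)); return [(s[i,4],ce[i],l==i) for i in range(1,n) if s[i,4]>=amin]
def sub(img,x0,x1,y0,y1):
    m=np.zeros(img.shape[:2],bool); m[y0:y1,x0:x1]=True; return m
E
python3 - <<'E'
from h import *
S=load("scene0.npy");T=load("top0.npy")
def hsv(c): return cv2.cvtColor(c["img"],cv2.COLOR_RGB2HSV).astype(int)
R={'s':(225,325,172,268),'t':(210,296,142,240)}
for k,c in(('s',S),('t',T)):
    h=hsv(c); m=sub(c["img"],*R[k])&(h[...,1]<45)&(h[...,2]>125)
    print(k,[(a,ce.round(2)) for a,ce,_ in blobs(m,2)])
    h=hsv(c); m=(h[...,1]>150)&(h[...,2]>110)&(h[...,0]<14)
    for a,ce,b in blobs(m,100):
        ys,xs=np.nonzero(b); print('orange',a,ce.round(1), cv2.minAreaRect(np.c_[xs,ys].astype(np.float32)))
    w=sub(c["img"],*((340,372,125,192) if k=='s' else (122,170,195,282)))
    print(k,'bench',h[250,120] if k=='s' else h[300,150])
    m=w&(h[...,1]<25)
    for a,ce,b in blobs(m,30):
        ys,xs=np.nonzero(b); print('barrel',a,ce.round(1), cv2.minAreaRect(np.c_[xs,ys].astype(np.float32)))
E
```

```text
s [(np.int32(2), array([241.5, 175.5])), (np.int32(2), array([314.5, 175. ])), (np.int32(3), array([274.33, 178.67])), (np.int32(2), array([242.5, 181. ])), (np.int32(2), array([256. , 181.5])), (np.int32(7), array([280.  , 181.71])), (np.int32(2), array([307. , 189.5])), (np.int32(2), array([225.5, 191. ])), (np.int32(2), array([314.5, 191.5])), (np.int32(2), array([294.5, 192. ])), (np.int32(2), array([318.5, 192.5])), (np.int32(10), array([233.2, 202. ])), (np.int32(2), array([310.5, 205.5])), (np.int32(2), array([321.5, 206. ])), (np.int32(11), array([315.45, 234.64])), (np.int32(3), array([232.33, 244.67])), (np.int32(2), array([308. , 246.5])), (np.int32(2), array([303. , 248.5])), (np.int32(2), array([295.5, 251.5])), (np.int32(3), array([317., 258.])), (np.int32(14), array([265.71, 259.5 ])), (np.int32(2), array([323.5, 260. ])), (np.int32(2), array([318.5, 266.5]))]
orange 163 [502.  169.7] ((502.3615417480469, 169.0076904296875), (20.873977661132812, 14.032926559448242), 15.255120277404785)
orange 504 [371.1 214.5] ((370.97296142578125, 214.16213989257812), (38.826713562011
[... 1153 characters left out ...]
 (np.int32(2), array([290.5, 207.5])), (np.int32(13), array([286.62, 217.62])), (np.int32(2), array([272. , 226.5])), (np.int32(2), array([295. , 226.5])), (np.int32(14), array([233.71, 229.5 ])), (np.int32(10), array([269.6, 234.8]))]
orange 511 [161.2 165.1] ((161.2175750732422, 165.0446014404297), (36.0273551940918, 14.140607833862305), 81.02737426757812)
orange 495 [377.9 167.6] ((378.0, 167.5), (35.0, 16.0), 90.0)
t bench [ 18  34 111]
barrel 336 [154.  214.9] ((154.39999389648438, 215.30001831054688), (16.76007080078125, 21.819711685180664), 18.434946060180664)
barrel 763 [142.2 249.1] ((141.35208129882812, 251.9209747314453), (16.52330207824707, 55.40916442871094), 19.358993530273438)
```

Run:
```python
from h import *
S=load("scene0.npy");T=load("top0.npy")
P=[((315.45,234.64),(219.36,162.55)),((265.71,259.5),(272,151.2)),((233.2,202),(286.62,217.62)),((280,181.71),(233.71,229.5))]
W=[]
for s,t in P:
    p,g=tri(S,s,T,t); W.append(p); print(p.round(1),round(g,2),"plane12: S",plane(S,s,13)[:2].round(1),"T",plane(T,t,13)[:2].round(1))
W=np.array(W)
print("sides",np.linalg.norm(W[0]-W[1]),np.linalg.norm(W[2]-W[3]),np.linalg.norm(W[0]-W[3]),np.linalg.norm(W[1]-W[2]),np.linalg.norm(W[0]-W[2]),np.linalg.norm(W[1]-W[3]))
c=W.mean(0); ex=(W[0]+W[1]-W[2]-W[3]); yaw=np.arctan2(ex[1],ex[0]); ey=W[0]+W[3]-W[1]-W[2]; yaw2=np.arctan2(-ey[0],ey[1])
y=(yaw+yaw2)/2
print(c,np.degrees([yaw,yaw2]))
o=c[:2]+37.5*np.array([np.cos(y),np.sin(y)]); print("cradle origin",o)
# chock/ barrel
def hsv(c): return cv2.cvtColor(c["img"],cv2.COLOR_RGB2HSV).astype(int)
for k,c,ce in(('s',S,(146.7,271.6)),('t',T,(377.9,167.6))):
    h=hsv(c); m=(h[...,1]>150)&(h[...,2]>100)&(h[...,0]<14)
    for a,cc,b in blobs(m,100):
        if abs(cc-ce).max()<5:
            ct=cv2.findContours(b.astype(np.uint8),cv2.RETR_EXTERNAL,cv2.CHAIN_APPROX_NONE)[0][0]
            print(k,cv2.approxPolyDP(ct,1.8,True)[:,0].tolist())
```

```text
[619.  116.9  11.5] 0.54 plane12: S [619.5 116.2] T [618.8 117. ]
[648.2 -12.7  11.2] 0.48 plane12: S [648.8 -13.2] T [647.9 -12.5]
[484.3 -49.5  12.3] 0.93 plane12: S [484.6 -50. ] T [484.4 -49. ]
[454.6  79.9  10.4] 0.13 plane12: S [456.2  79.3] T [454.5  79.7]
sides 132.91240410064432 132.78318483574577 168.5426394535613 167.98569839171742 214.1025465412122 214.65747515088322
[551.50845362  33.63142291  11.3416462 ] [12.66931265 12.82186691]
cradle origin [588.08442757  41.90476139]
s [[154, 249], [139, 250], [137, 274], [141, 294], [157, 291]]
t [[372, 150], [369, 182], [383, 185], [386, 167], [385, 153]]
```

Run:
```python
from h import *
S=load("scene0.npy");T=load("top0.npy")
def hsv(c): return cv2.cvtColor(c["img"],cv2.COLOR_RGB2HSV).astype(int)
# chock
P={'heelR(-y)':((139,249.4),(383.8,186.3)),'heelL':((156.4,248.2),(370,184.7)),'toeR':((140.4,294.6),(386.2,152)),'toeL':((157.6,293.4),(371.3,150)),'ridgeR':((137.4,275),(386.7,163))}
for k,(s,t) in P.items():
    # coordinates here are pixel edges -> -0.5
    p,g=tri(S,np.array(s)-.5,T,np.array(t)-.5); print(k,p.round(1),round(g,1), plane(S,np.array(s)-.5,36)[:2].round(1),plane(T,np.array(t)-.5,36)[:2].round(1))
R={}
for k,c,w in(('s',S,(336,372,124,192)),('t',T,(122,170,195,284))):
    h=hsv(c); im=c["img"].astype(int)
    m=sub(c["img"],*w)&((h[...,1]<28)|(h[...,2]<45))
    mm=cv2.morphologyEx(m.astype(np.uint8),cv2.MORPH_CLOSE,np.ones((3,3)))
    mm=cv2.morphologyEx(mm,cv2.MORPH_OPEN,cv2.getStructuringElement(cv2.MORPH_ELLIPSE,(9,9)))
    b=max(blobs(mm),key=lambda x:x[0])
    ys,xs=np.nonzero(b[2]); r=cv2.minAreaRect(np.c_[xs,ys].astype(np.float32)); print(k,b[0],b[1],r, cv2.boxPoints(r).round(1).tolist())
    vx=cv2.fitLine(np.c_[xs,ys].astype(np.float32),cv2.DIST_L2,0,.01,.01).ravel(); print(vx)
    o=c["img"][...,::-1].copy(); o[b[2]]=(0,255,0)
    cv2.imwrite(f"pics/bm_{k}.png",cv2.resize(np.hstack([c["img"][w[2]-5:w[3]+5,w[0]-5:w[1]+5,::-1],o[w[2]-5:w[3]+5,w[0]-5:w[1]+5]]),None,fx=5,fy=5,interpolation=0))
```

```text
heelR(-y) [ 561.5 -280.3   35.1] 0.7 [ 562.  -280.5] [ 561.4 -279.7]
heelL [ 565.8 -246.1   30.4] 3.6 [ 568.8 -243.3] [ 565.1 -246.7]
toeR [ 651.  -294.9    1.6] 0.4 [ 663.2 -286.7] [ 644.8 -286.6]
toeL [ 656.5 -259.3   -2.4] 0.4 [ 669.8 -252.5] [ 649.4 -250.8]
ridgeR [ 618.5 -289.    32.8] 1.4 [ 619.7 -289. ] [ 618.  -287.5]
s 644 [353.30745342 154.70031056] ((353.1036376953125, 154.43295288085938), (49.03160095214844, 14.466531753540039), 83.6598129272461) [[343.20001220703125, 130.89999389648438], [357.6000061035156, 129.3000030517578], [363.0, 178.0], [348.6000061035156, 179.60000610351562]]
[1.2596691e-01 9.9203444e-01 3.5330746e+02 1.5470032e+02]
t 1122 [146.36720143 237.32620321] ((146.2059326171875, 237.72930908203125), (17.1662540435791, 69.61153411865234), 18.824710845947266) [[126.9000015258789, 267.8999938964844], [149.3000030517578, 202.0], [165.60000610351562, 207.60000610351562], [143.10000610351562, 273.3999938964844]]
[  0.33346686  -0.94276184 146.3672     237.3262    ]
```

Run:
```python
import cv2,numpy as np
a=cv2.imread("pics/bm_s.png");b=cv2.imread("pics/bm_t.png");h=max(a.shape[0],b.shape[0])
o=np.hstack([cv2.copyMakeBorder(x,0,h-x.shape[0],0,0,0) for x in(a,b)]);print(o.shape)
cv2.imwrite("pics/bm.png",cv2.resize(o,(800,int(h*800/o.shape[1]))))
```

```text
(495, 1040, 3)
```

View pics/bm.png

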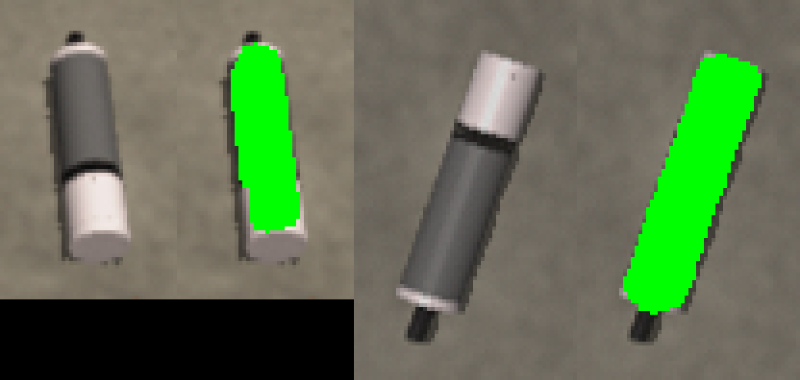

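Run:
```python
from h import *
from scipy.spatial.transform import Rotation as Ro
S=load("scene0.npy");T=load("top0.npy")
def hsv(c): return cv2.cvtColor(c["img"],cv2.COLOR_RGB2HSV).astype(int)
R={}
for k,c,w in(('s',S,(338,372,124,192)),('t',T,(122,170,195,284))):
    h=hsv(c)
    m=sub(c["img"],*w)&((h[...,1]<28)|(h[...,2]<45)|((h[...,2]>150)))
    mm=cv2.morphologyEx(m.astype(np.uint8),cv2.MORPH_CLOSE,np.ones((3,3)))
    mm=cv2.morphologyEx(mm,cv2.MORPH_OPEN,cv2.getStructuringElement(cv2.MORPH_ELLIPSE,(7,7)))
    b=max(blobs(mm),key=lambda x:x[0])
    ys,xs=np.nonzero(b[2]); r=cv2.minAreaRect(np.c_[xs,ys].astype(np.float32)); vx=cv2.fitLine(np.c_[xs,ys].astype(np.float32),cv2.DIST_L2,0,.01,.01).ravel()
    print(k,b[1],r,vx); R[k]=(b[1],r,vx)
    # black ring
    m=sub(c["img"],*((345,365,158,168) if k=='s' else (138,165,212,236)))&(h[...,2]<45); print('ring',[(a,ce.round(1)) for a,ce,_ in blobs(m,8)])
# axis from planes
def pl(c,p,d):
    o,a=ray(c,p); _,b=ray(c,(p[0]+20*d[0],p[1]+20*d[1])); n=np.cross(a,b); n/=np.linalg.norm(n); return n,n@o
n1,d1=pl(S,R['s'][2][2:],R['s'][2][:2]); n2,d2=pl(T,R['t'][2][2:],R['t'][2][:2])
ax=np.cross(n1,n2); ax/=np.linalg.norm(ax); print('axis',ax,np.degrees(np.arctan2(ax[1],ax[0])))
c0=plane(T,R['t'][1][0],20); print('centre on z=20',c0)
A=np.vstack([n1,n2,ax]); print('axis pt',np.linalg.solve(A,[d1,d2,ax@c0]))
bx=cv2.boxPoints(R['t'][1]); e=[plane(T,q,20) for q in bx]; print(np.round(e,1))
s0=np.load("scene0.npy",allow_pickle=True)
print(Ro.from_quat([-0.7011844 , -0.09209285,  0.70120338, -0.09040555]).as_matrix().round(3))
```

```text
s [353.41428571 155.13      ] ((352.9063720703125, 154.41497802734375), (50.7939453125, 15.325078964233398), 80.90972137451172) [1.3587818e-01 9.9072558e-01 3.5341428e+02 1.5513000e+02]
ring [(np.int32(30), array([352.8, 162.6]))]
t [146.38820423 237.24911972] ((146.29591369628906, 237.73532104492188), (17.236988067626953, 69.60348510742188), 19.133642196655273) [  0.32939404  -0.9441925  146.3882     237.24911   ]
ring [(np.int32(46), array([151. , 226.2]))]
axis [-0.93141626  0.33456921 -0.14327314] 160.24146703310842
centre on z=20 [432.86458247 290.71618725  20.        ]
axis pt [432.45000287 290.51125364  22.21661713]
[[360.3 335.9  20. ]
 [519.6 285.1  20. ]
 [506.1 245.   20. ]
 [347.2 296.3  20. ]]
[[-0.     0.256 -0.967]
 [ 0.002 -0.967 -0.256]
 [-1.    -0.002 -0.   ]]
```

```bash
cat > plan.py <<'E'
import sys, numpy as np
from scipy.spatial.transform import Rotation as Ro, Slerp
from bench import *
def down(yaw):
    y=np.radians(yaw); ty=np.array([np.cos(y),np.sin(y),0]); tx=np.array([0,0,-1.]); return Ro.from_matrix(np.c_[tx,ty,np.cross(tx,ty)])
def show(s):
    R=Ro.from_quat(s["tcp_rot"]).as_matrix()
    print("t %.2f pos %s yaw %.1f tilt %.2f gap %.1f mm F %s q %s"%(s["clock"],s["tool_pos"].round(1),np.degrees(np.arctan2(R[1,1],R[0,1])),np.degrees(np.arccos(min(1,-R[2,0]))),s["finger_gap"]*85,s["force"].round(1),s["joint_positions"].round(2)))
def rows(tgts,n=None,step=28,turn=7.8,op=100):
    s=sense(); show(s); p=s["tool_pos"]; r=Ro.from_quat(s["tcp_rot"]); out=[]
    for x,y,z,yaw in tgts:
        P=np.array([x,y,z],float); q=down(yaw) if yaw is not None else r
        k=max(1,int(np.ceil(max(np.linalg.norm(P-p)/step,np.degrees((r.inv()*q).magnitude())/turn))))
        if n: k=n
        sl=Slerp([0,1],Ro.concatenate([r,q])); pr=r
        for i in range(k):
            nr=sl((i+1)/k); d=pr.inv().apply((P-p)/k)/30; w=(pr.inv()*nr).as_rotvec(degrees=True)/8
            out.append([np.round(d,2).tolist(),np.round(w,2).tolist(),op]); pr=nr
        p,r=P,q
    for i in range(0,len(out),12): print("--",i); print(str(out[i:i+12]).replace(" ",""))
E
python3 - <<'E'
from plan import *
rows([(430,-250,350,0),(435,290,300,72.2)])
E
```

```text
t 0.10 pos [ 159.9 -603.8  403.5] yaw -75.2 tilt 0.13 gap 84.9 mm F [-0.7 -0.7 -0.6] q [-1.42  0.22  1.61 -0.    1.31 -0.11]
-- 0
[[[0.11,-0.53,-0.69],[-0.55,-0.0,0.0],100],[[0.11,-0.48,-0.73],[-0.55,-0.0,0.0],100],[[0.11,-0.42,-0.76],[-0.55,-0.0,0.0],100],[[0.11,-0.36,-0.79],[-0.55,-0.0,0.0],100],[[0.11,-0.3,-0.82],[-0.55,-0.0,0.0],100],[[0.11,-0.24,-0.84],[-0.55,-0.0,0.0],100],[[0.11,-0.17,-0.86],[-0.55,-0.0,0.0],100],[[0.11,-0.1,-0.87],[-0.55,-0.0,0.0],100],[[0.11,-0.04,-0.87],[-0.55,-0.0,0.0],100],[[0.11,0.03,-0.87],[-0.55,-0.0,0.0],100],[[0.11,0.1,-0.87],[-0.55,-0.0,0.0],100],[[0.11,0.16,-0.86],[-0.55,-0.0,0.0],100]]
-- 12
[[[0.11,0.23,-0.84],[-0.55,-0.0,0.0],100],[[0.1,0.29,-0.82],[-0.55,-0.0,0.0],100],[[0.1,0.36,-0.8],[-0.55,-0.0,0.0],100],[[0.1,0.42,-0.77],[-0.55,-0.0,0.0],100],[[0.1,0.47,-0.73],[-0.55,-0.0,0.0],100],[[0.08,0.01,-0.9],[-0.45,0.0,0.0],100],[[0.08,0.06,-0.9],[-0.45,0.0,0.0],100],[[0.08,0.12,-0.89],[-0.45,0.0,0.0],100],[[0.08,0.18,-0.88],[-0.45,0.0,0.0],100],[[0.08,0.23,-0.87],[-0.45,0.0,0.0],100],[[0.08,0.29,-0.85],[-0.45,0.0,0.0],100],[[0.08,0.34,-0.83],[-0.45,0.0,0.0],100]]
-- 24
[[[0.08,0.39,-0.81],[-0.45,0.0,0.0],100],[[0.08,0.44,-0.78],[-0.45,0.0,0.0],100],[[0.08,0.49,-0.75],[-0.45,0.0,0.0],100],[[0.08,0.54,-0.72],[-0.45,0.0,0.0],100],[[0.08,0.58,-0.69],[-0.45,0.0,0.0],100],[[0.08,0.62,-0.65],[-0.45,0.0,0.0],100],[[0.08,0.66,-0.61],[-0.45,0.0,0.0],100],[[0.08,0.7,-0.57],[-0.45,0.0,0.0],100],[[0.08,0.73,-0.52],[-0.45,0.0,0.0],100],[[0.08,0.77,-0.47],[-0.45,0.0,0.0],100],[[0.08,0.79,-0.42],[-0.45,0.0,0.0],100],[[0.08,0.82,-0.37],[-0.45,0.0,0.0],100]]
-- 36
[[[0.08,0.84,-0.32],[-0.45,0.0,0.0],100]]
```

Emit:
play_rows(
  motion=[
    [[0.1,-0.5,-0.7],[-0.55,0,0],100],
    [[0.1,-0.5,-0.75],[-0.55,0,0],100],
    [[0.1,-0.4,-0.75],[-0.55,0,0],100],
    [[0.1,-0.35,-0.8],[-0.55,0,0],100],
    [[0.1,-0.3,-0.8],[-0.55,0,0],100],
    [[0.1,-0.25,-0.85],[-0.55,0,0],100],
    [[0.1,-0.15,-0.85],[-0.55,0,0],100],
    [[0.1,-0.1,-0.85],[-0.55,0,0],100],
    [[0.1,-0.05,-0.85],[-0.55,0,0],100],
    [[0.1,0,-0.85],[-0.55,0,0],100],
    [[0.1,0.1,-0.85],[-0.55,0,0],100],
    [[0.1,0.15,-0.85],[-0.55,0,0],100],
  ],
)

```text
clock: 1.3
tool_pos: [348.6, -344.7, 360.1]
tcp_rot: [0.582, 0.407, -0.58, 0.398]
force: [0.6, 0.2, 0.0]
finger_gap: 0.995
```

Run:
```python
from plan import *
rows([(440,-50,330,20),(435,290,280,72.2)])
```

```text
t 1.30 pos [ 348.6 -344.7  360.1] yaw -20.6 tilt 0.73 gap 84.6 mm F [0.6 0.2 0. ] q [-0.92 -0.03  1.96  0.    1.22 -0.57]
-- 0
[[[0.09,-0.05,-0.85],[-0.42,-0.01,0.0],100],[[0.09,0.0,-0.86],[-0.42,-0.01,0.0],100],[[0.09,0.05,-0.85],[-0.42,-0.01,0.0],100],[[0.09,0.1,-0.85],[-0.42,-0.01,0.0],100],[[0.09,0.15,-0.84],[-0.42,-0.01,0.0],100],[[0.09,0.2,-0.83],[-0.42,-0.01,0.0],100],[[0.09,0.25,-0.82],[-0.42,-0.01,0.0],100],[[0.09,0.3,-0.8],[-0.42,-0.01,0.0],100],[[0.09,0.34,-0.78],[-0.42,-0.01,0.0],100],[[0.09,0.39,-0.76],[-0.42,-0.01,0.0],100],[[0.08,0.43,-0.74],[-0.42,-0.01,0.0],100],[[0.08,0.48,-0.71],[-0.42,-0.01,0.0],100]]
-- 12
[[[0.13,0.29,-0.82],[-0.5,0.0,0.0],100],[[0.13,0.34,-0.8],[-0.5,0.0,0.0],100],[[0.13,0.4,-0.78],[-0.5,0.0,0.0],100],[[0.13,0.45,-0.75],[-0.5,0.0,0.0],100],[[0.13,0.5,-0.71],[-0.5,0.0,0.0],100],[[0.13,0.55,-0.68],[-0.5,0.0,-0.0],100],[[0.13,0.6,-0.64],[-0.5,0.0,-0.0],100],[[0.13,0.64,-0.59],[-0.5,-0.0,0.0],100],[[0.13,0.68,-0.55],[-0.5,-0.0,0.0],100],[[0.13,0.72,-0.5],[-0.5,0.0,0.0],100],[[0.13,0.75,-0.44],[-0.5,0.0,0.0],100],[[0.13,0.78,-0.39],[-0.5,-0.0,0.0],100]]
-- 24
[[[0.13,0.8,-0.34],[-0.5,0.0,-0.0],100]]
```

Emit:
play_rows(
  motion=[
    [[0.1,-0.05,-0.9],[-0.45,0,0],100],
    [[0.1,0,-0.9],[-0.45,0,0],100],
    [[0.1,0.05,-0.9],[-0.45,0,0],100],
    [[0.1,0.1,-0.9],[-0.45,0,0],100],
    [[0.1,0.15,-0.85],[-0.45,0,0],100],
    [[0.1,0.2,-0.85],[-0.45,0,0],100],
    [[0.1,0.25,-0.85],[-0.45,0,0],100],
    [[0.1,0.3,-0.85],[-0.45,0,0],100],
    [[0.1,0.35,-0.8],[-0.45,0,0],100],
    [[0.1,0.4,-0.8],[-0.45,0,0],100],
    [[0.1,0.45,-0.8],[-0.45,0,0],100],
    [[0.1,0.5,-0.75],[-0.45,0,0],100],
  ],
)

```text
clock: 2.5
tool_pos: [430.4, -18.8, 321.8]
tcp_rot: [0.386, 0.601, -0.38, 0.588]
force: [0.3, -1.4, -0.6]
finger_gap: 1.0
```

Run:
```python
from plan import *
rows([(435,290,270,72.2)])
```

```text
t 2.50 pos [430.4 -18.8 321.8] yaw 24.4 tilt 1.13 gap 85.0 mm F [ 0.3 -1.4 -0.6] q [-0.21 -0.11  2.13  0.02  1.15 -0.64]
-- 0
[[[0.16,0.37,-0.77],[-0.5,-0.01,-0.0],100],[[0.16,0.42,-0.75],[-0.5,-0.01,-0.0],100],[[0.16,0.47,-0.72],[-0.5,-0.01,-0.0],100],[[0.15,0.52,-0.68],[-0.5,-0.01,-0.0],100],[[0.15,0.57,-0.64],[-0.5,-0.01,-0.0],100],[[0.15,0.61,-0.6],[-0.5,-0.01,-0.0],100],[[0.15,0.65,-0.56],[-0.5,-0.01,-0.0],100],[[0.15,0.69,-0.51],[-0.5,-0.01,-0.0],100],[[0.15,0.72,-0.46],[-0.5,-0.01,-0.0],100],[[0.15,0.75,-0.41],[-0.5,-0.01,-0.0],100],[[0.15,0.78,-0.36],[-0.5,-0.01,-0.0],100],[[0.14,0.8,-0.31],[-0.5,-0.01,-0.0],100]]
```

Emit:
play_rows(
  motion=[
    [[0.15,0.4,-0.8],[-0.55,0,0],100],
    [[0.15,0.45,-0.8],[-0.55,0,0],100],
    [[0.15,0.5,-0.75],[-0.55,0,0],100],
    [[0.15,0.5,-0.7],[-0.55,0,0],100],
    [[0.15,0.55,-0.65],[-0.55,0,0],100],
    [[0.15,0.6,-0.6],[-0.55,0,0],100],
    [[0.15,0.65,-0.55],[-0.5,0,0],100],
    [[0.15,0.7,-0.5],[-0.5,0,0],100],
    [[0.15,0.7,-0.45],[-0.5,0,0],100],
    [[0.15,0.75,-0.4],[-0.5,0,0],100],
    [[0.15,0.8,-0.35],[-0.5,0,0],100],
    [[0,0,0],[0,0,0],100],
  ],
)

```text
clock: 3.7
tool_pos: [417.6, 282.0, 270.9]
tcp_rot: [0.108, 0.706, -0.1, 0.693]
force: [0.0, -0.4, 0.0]
finger_gap: 0.997
```

Run:
```python
from plan import *
from h import *
c=capture("top"); cv2.imwrite("pics/top1.png",c["img"][:,:,::-1]); np.save("top1.npy",c,allow_pickle=True)
rows([(435,290,220,72.2)])
```

```text
t 3.75 pos [417.6 281.  270.9] yaw 73.0 tilt 1.29 gap 84.8 mm F [-1.3 -0.5  0. ] q [ 0.45  0.12  2.    0.02  1.03 -0.84]
-- 0
[[[0.84,0.22,0.25],[0.05,-0.08,-0.03],100],[[0.85,0.23,0.24],[0.05,-0.08,-0.03],100]]
```

View pics/top1.png

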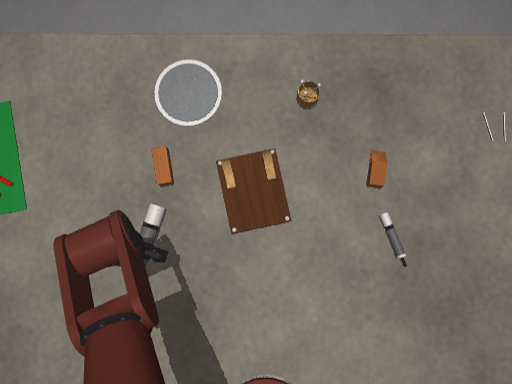

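Emit:
play_rows(
  motion=[
    [[0.6,0.25,0.3],[0.05,-0.08,-0.03],100],
    [[0.6,0.25,0.3],[0.05,-0.08,-0.03],100],
    [[0,0,0],[0,0,0],100],
  ],
)

```text
clock: 4.05
tool_pos: [439.1, 288.9, 234.1]
tcp_rot: [0.109, 0.698, -0.111, 0.699]
force: [-0.3, -0.2, -0.4]
finger_gap: 0.999
```

Run:
```python
from plan import *
from h import *
for n in("scene","top"):
    c=capture(n); cv2.imwrite(f"pics/{n}2.png",c["img"][:,:,::-1]); np.save(f"{n}2.npy",c,allow_pickle=True)
    im=c["img"][:,:,::-1]; z=im[100:220,290:410] if n=="scene" else im[190:290,100:200]
    cv2.imwrite(f"pics/{n}2z.png",cv2.resize(z,None,fx=5,fy=5,interpolation=cv2.INTER_CUBIC))
    p=[proj(c,q) for q in((435,290,20),)]; print(n,p)
rows([(435,290,177,72.2)])
```

```text
scene [array([353.52987671, 157.27019776])]
top [array([146.6149813 , 236.85274722])]
t 4.15 pos [439.1 289.  235.7] yaw 72.1 tilt 0.21 gap 84.8 mm F [ 0.4  1.  -0.3] q [ 0.45  0.22  1.96 -0.    0.96 -0.81]
-- 0
[[[0.65,-0.0,-0.05],[-0.01,0.01,0.0],100],[[0.65,-0.0,-0.05],[-0.01,0.01,0.0],100],[[0.65,-0.0,-0.05],[-0.01,0.01,0.0],100]]
```

View pics/scene2z.png

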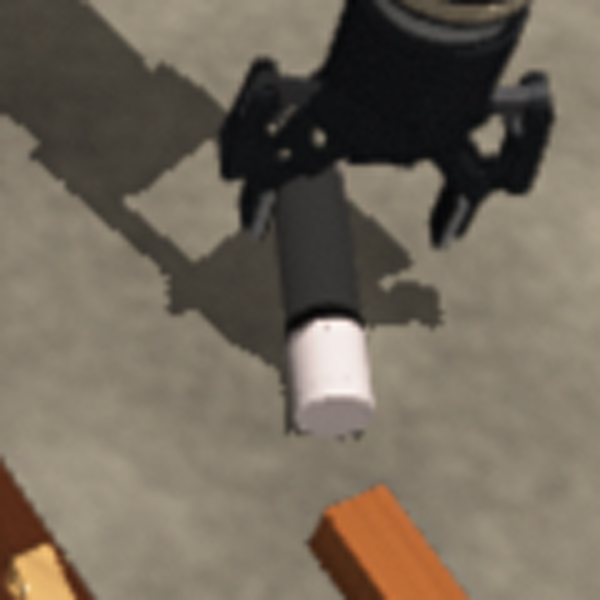

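View pics/top2z.png

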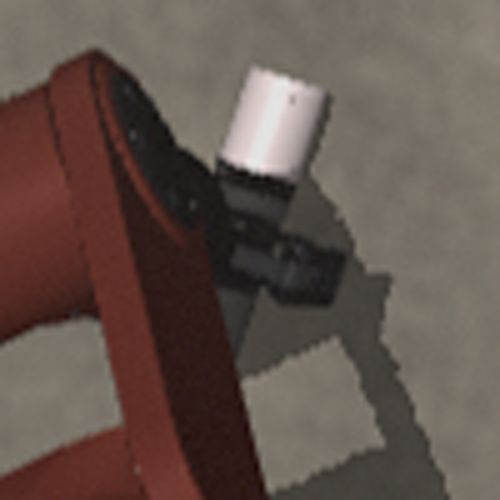

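Emit:
play_rows(
  motion=[
    [[0.65,0,-0.05],[0,0,0],100],
    [[0.65,0,-0.05],[0,0,0],100],
    [[0.5,0,-0.05],[0,0,0],100],
    [[0,0,0],[0,0,0],100],
  ],
)

```text
clock: 4.55
tool_pos: [436.1, 288.8, 185.3]
tcp_rot: [0.112, 0.695, -0.111, 0.701]
force: [-0.0, 0.1, -0.2]
finger_gap: 0.998
```

Run:
```python
from plan import *
rows([(435,290,177,72.2)])
```

```text
t 4.55 pos [436.1 288.8 185.3] yaw 71.9 tilt 0.49 gap 84.8 mm F [-0.   0.1 -0.2] q [ 0.45  0.3   1.98 -0.    0.85 -0.8 ]
-- 0
[[[0.28,0.03,-0.05],[-0.04,0.06,-0.03],100]]
```

Emit:
play_rows(
  motion=[
    [[0.3,0.03,0],[0,0.06,0],100],
    [[0,0,0],[0,0,0],55],
    [[0,0,0],[0,0,0],40],
    [[0,0,0],[0,0,0],30],
    [[0,0,0],[0,0,0],30],
    [[0,0,0],[0,0,0],30],
    [[0,0,0],[0,0,0],30],
    [[0,0,0],[0,0,0],30],
  ],
  newtons=35,
)

```text
clock: 5.35
tool_pos: [438.0, 289.6, 179.9]
tcp_rot: [0.114, 0.697, -0.109, 0.7]
force: [0.7, -0.3, -0.8]
finger_gap: 0.456
```

Run:
```python
from plan import *
from h import *
for n in("scene",):
    c=capture(n)
    im=c["img"][:,:,::-1]; z=im[100:220,290:410]
    cv2.imwrite(f"pics/{n}3z.png",cv2.resize(z,None,fx=5,fy=5,interpolation=cv2.INTER_CUBIC))
rows([(435,290,300,72.2)],op=30)
```

```text
t 5.40 pos [438.  289.6 179.9] yaw 71.8 tilt 0.47 gap 38.6 mm F [-0.6 -1.  -1.6] q [ 0.45  0.32  1.98  0.    0.84 -0.81]
-- 0
[[[-0.8,0.0,-0.02],[-0.01,0.0,-0.01],30],[[-0.8,0.0,-0.02],[-0.01,0.0,-0.01],30],[[-0.8,0.0,-0.02],[-0.01,0.0,-0.01],30],[[-0.8,-0.0,-0.02],[-0.01,0.0,-0.01],30],[[-0.8,-0.0,-0.02],[-0.01,0.0,-0.01],30]]
```

View pics/scene3z.png

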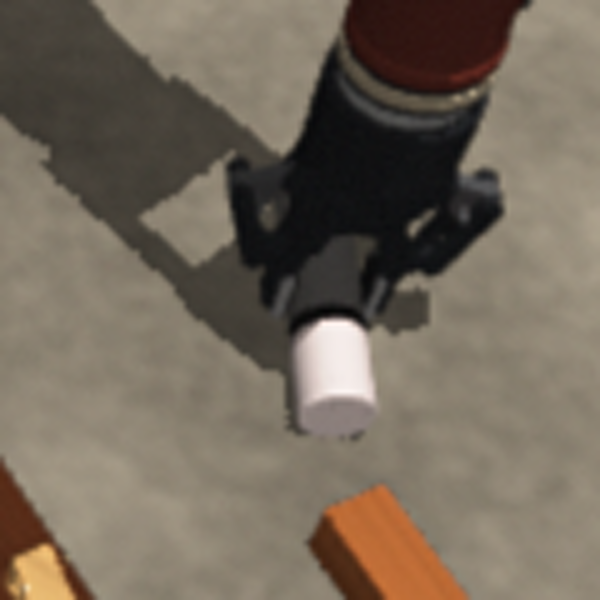

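Emit:
play_rows(
  motion=[
    [[-0.4,0,0],[0,0,0],30],
    [[-0.7,0,0],[0,0,0],30],
    [[-0.8,0,0],[0,0,0],30],
    [[-0.8,0,0],[0,0,0],30],
    [[-0.8,0,0],[0,0,0],30],
    [[-0.5,0,0],[0,0,0],30],
    [[0,0,0],[0,0,0],30],
  ],
)

```text
clock: 6.1
tool_pos: [435.0, 288.0, 304.6]
tcp_rot: [0.113, 0.699, -0.111, 0.697]
force: [0.1, -0.7, -3.2]
finger_gap: 0.458
```

Run:
```python
from plan import *
from h import *
c=capture("scene")
im=c["img"][:,:,::-1]; z=im[80:220,280:400]
cv2.imwrite(f"pics/scene4z.png",cv2.resize(z,None,fx=4,fy=4,interpolation=cv2.INTER_CUBIC))
rows([(588,42,290,12.74)],op=30,step=22,turn=5)
```

```text
t 6.15 pos [434.7 287.8 303.5] yaw 71.8 tilt 0.25 gap 38.7 mm F [-0.1 -0.3 -3.1] q [ 0.45  0.11  1.94  0.    1.09 -0.81]
-- 0
[[[0.03,-0.44,0.53],[0.53,-0.0,0.0],30],[[0.03,-0.4,0.56],[0.53,-0.0,0.0],30],[[0.03,-0.36,0.59],[0.53,-0.0,0.0],30],[[0.03,-0.32,0.61],[0.53,-0.0,0.0],30],[[0.03,-0.27,0.64],[0.53,-0.0,0.0],30],[[0.03,-0.22,0.65],[0.53,-0.0,0.0],30],[[0.03,-0.17,0.67],[0.53,-0.0,0.0],30],[[0.03,-0.12,0.68],[0.53,-0.0,0.0],30],[[0.03,-0.07,0.69],[0.53,-0.0,0.0],30],[[0.03,-0.02,0.69],[0.53,-0.0,0.0],30],[[0.03,0.03,0.69],[0.53,-0.0,0.0],30],[[0.03,0.08,0.69],[0.53,-0.0,0.0],30]]
-- 12
[[[0.03,0.13,0.68],[0.53,-0.0,0.0],30],[[0.03,0.18,0.67],[0.53,-0.0,0.0],30]]
```

View pics/scene4z.png

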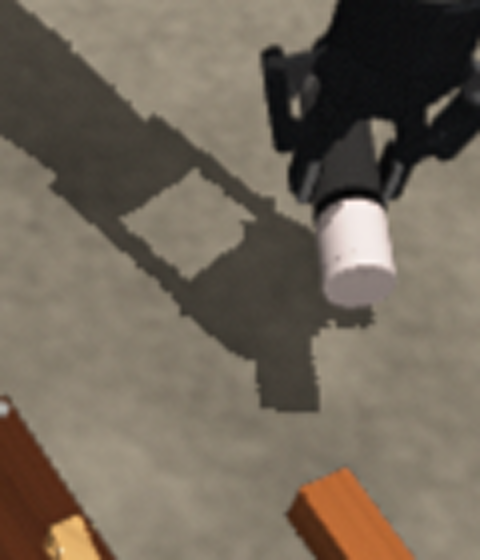

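Emit:
play_rows(
  motion=[
    [[0.03,-0.45,0.55],[0.55,0,0],30],
    [[0.03,-0.4,0.55],[0.55,0,0],30],
    [[0.03,-0.35,0.6],[0.55,0,0],30],
    [[0.03,-0.3,0.6],[0.55,0,0],30],
    [[0.03,-0.25,0.65],[0.55,0,0],30],
    [[0.03,-0.2,0.65],[0.55,0,0],30],
    [[0.03,-0.15,0.7],[0.55,0,0],30],
    [[0.03,-0.1,0.7],[0.55,0,0],30],
    [[0.03,-0.05,0.7],[0.55,0,0],30],
    [[0.03,0,0.7],[0.55,0,0],30],
    [[0.03,0.05,0.7],[0.55,0,0],30],
    [[0.03,0.1,0.7],[0.55,0,0],30],
  ],
)

```text
clock: 7.35
tool_pos: [559.4, 66.5, 270.8]
tcp_rot: [0.412, 0.579, -0.428, 0.558]
force: [0.7, 0.5, -2.5]
finger_gap: 0.458
```

Run:
```python
from plan import *
rows([(588,42,280,12.74)],op=30,step=20,turn=5)
```

```text
t 7.35 pos [559.4  66.5 270.8] yaw 17.1 tilt 2.15 gap 38.9 mm F [ 0.7  0.5 -2.5] q [-0.01  0.25  1.85 -0.    1.08 -0.3 ]
-- 0
[[[-0.17,0.33,0.53],[0.27,-0.03,0.13],30],[[-0.16,0.35,0.52],[0.27,-0.03,0.13],30]]
```

Emit:
play_rows(
  motion=[
    [[-0.2,0.35,0.55],[0.3,-0.03,0.13],30],
    [[-0.2,0.35,0.55],[0.3,-0.03,0.13],30],
    [[0,0,0],[0,0,0],30],
  ],
)

```text
clock: 7.65
tool_pos: [590.6, 37.0, 279.2]
tcp_rot: [0.445, 0.55, -0.446, 0.549]
force: [0.4, -0.7, -3.6]
finger_gap: 0.452
```

Run:
```python
from plan import *
from h import *
for n in("scene","top"):
    c=capture(n); np.save(f"{n}5.npy",c,allow_pickle=True)
    im=c["img"][:,:,::-1]; z=im[140:280,210:350] if n=="scene" else im[130:250,190:310]
    cv2.imwrite(f"pics/{n}5z.png",cv2.resize(z,None,fx=4,fy=4,interpolation=cv2.INTER_CUBIC))
rows([(588,42,240,12.74)],op=30,step=20,turn=5)
```

```text
t 7.75 pos [588.6  38.5 278.1] yaw 12.0 tilt 0.40 gap 38.5 mm F [-1.3 -0.2 -2.8] q [-0.05  0.28  1.79  0.    1.08 -0.26]
-- 0
[[[0.63,0.01,-0.06],[-0.05,-0.01,0.02],30],[[0.63,0.0,-0.06],[-0.05,-0.01,0.02],30]]
```

View pics/scene5z.png

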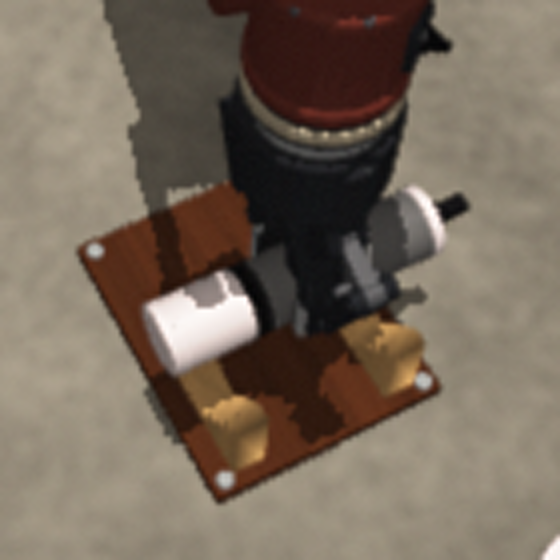

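View pics/top5z.png

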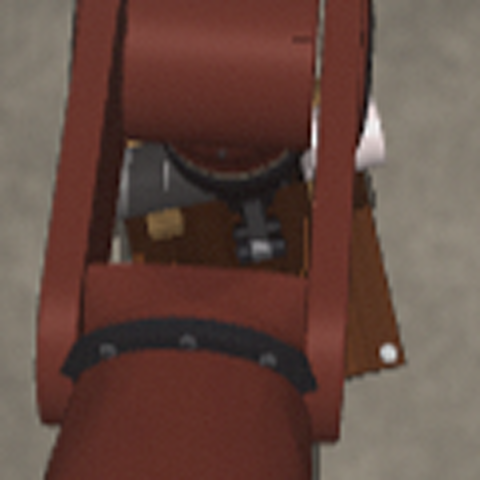

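Run:
```python
from h import *
c=load("scene5.npy"); th=np.radians(102)
d=np.array([np.cos(th),np.sin(th),0])
for z in (113,118,123):
    p=np.array([588.6,38.5,z]); print(z,[proj(c,p+k*d).round(1) for k in(-80,80,80+25)])
```

```text
113 [array([249.2, 225.3]), array([315.3, 195.6]), array([325. , 191.2])]
118 [array([249.2, 224.2]), array([315.6, 194.4]), array([325.4, 190. ])]
123 [array([249.2, 223.1]), array([316. , 193.2]), array([325.8, 188.8])]
```

Emit:
play_rows(
  motion=[
    [[0.6,0,-0.1],[-0.05,0,0.02],30],
    [[0.6,0,-0.1],[-0.05,0,0.02],30],
    [[0,0,0],[0,0,0],30],
  ],
)

```text
clock: 8.05
tool_pos: [586.5, 46.4, 241.8]
tcp_rot: [0.441, 0.555, -0.44, 0.552]
force: [-1.0, 1.2, -3.6]
finger_gap: 0.455
```

Run:
```python
from plan import *
rows([(588,42,218,12.74)],op=30,step=20,turn=5)
```

```text
t 8.05 pos [586.5  46.4 241.8] yaw 13.0 tilt 0.24 gap 38.6 mm F [-1.   1.2 -3.6] q [-0.04  0.33  1.81  0.    1.01 -0.27]
-- 0
[[[0.4,0.01,0.08],[0.01,-0.01,0.0],30],[[0.4,0.01,0.08],[0.01,-0.01,0.0],30]]
```

Emit:
play_rows(
  motion=[
    [[0.4,0.02,0.08],[0,0,0],30],
    [[0.4,0.02,0.06],[0,0,0],30],
    [[0,0,0],[0,0,0],30],
  ],
)

```text
clock: 8.35
tool_pos: [588.5, 43.7, 217.3]
tcp_rot: [0.44, 0.555, -0.439, 0.553]
force: [0.6, 1.3, -3.7]
finger_gap: 0.457
```

Run:
```python
from plan import *
rows([(588,42,212,12.74)],op=30,step=20,turn=5)
```

```text
t 8.35 pos [588.5  43.7 217.3] yaw 13.1 tilt 0.23 gap 38.8 mm F [ 0.6  1.3 -3.7] q [-0.05  0.37  1.81  0.    0.96 -0.28]
-- 0
[[[0.18,-0.03,0.05],[0.05,-0.03,0.0],30]]
```

Now in small steps until the force shows contact.

Emit:
play_rows(
  motion=[
    [[0.1,0,0.03],[0,0,0],30],
    [[0,0,0],[0,0,0],30],
  ],
)

```text
clock: 8.55
tool_pos: [589.0, 42.7, 214.1]
tcp_rot: [0.441, 0.555, -0.439, 0.553]
force: [-0.4, 0.7, -3.3]
finger_gap: 0.455
```

Emit:
play_rows(
  motion=[
    [[0.1,0,0],[0,0,0],30],
    [[0,0,0],[0,0,0],30],
  ],
)

```text
clock: 8.75
tool_pos: [589.4, 42.4, 212.1]
tcp_rot: [0.441, 0.555, -0.439, 0.553]
force: [-2.4, -0.4, -1.6]
finger_gap: 0.457
```

Emit:
play_rows(
  motion=[
    [[0.06,-0.05,0],[0,0,0],30],
    [[0,0,0],[0,0,0],30],
  ],
)

```text
clock: 8.95
tool_pos: [588.0, 42.0, 210.7]
tcp_rot: [0.441, 0.554, -0.439, 0.553]
force: [-1.2, 0.6, -3.2]
finger_gap: 0.459
```

Run:
```python
from plan import *
from h import *
for n in("scene",):
    c=capture(n); np.save(f"{n}6.npy",c,allow_pickle=True)
    im=c["img"][:,:,::-1]; z=im[140:280,210:350] if n=="scene" else im[130:250,190:310]
    cv2.imwrite(f"pics/{n}6z.png",cv2.resize(z,None,fx=4,fy=4,interpolation=cv2.INTER_CUBIC))
show(sense())
```

```text
t 9.00 pos [588.1  42.  210.8] yaw 13.1 tilt 0.21 gap 38.5 mm F [-1.2 -0.2 -3.2] q [-0.05  0.38  1.81  0.    0.95 -0.28]
```

View pics/scene6z.png

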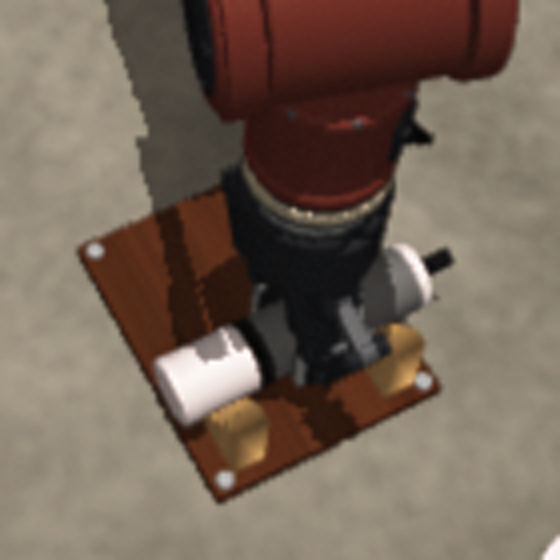

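Still slightly above the V. Continue down in small steps.

Emit:
play_rows(
  motion=[
    [[0.06,-0.02,0],[0,0,0],30],
    [[0,0,0],[0,0,0],30],
  ],
)

```text
clock: 9.2
tool_pos: [587.9, 41.9, 210.4]
tcp_rot: [0.441, 0.554, -0.439, 0.553]
force: [-1.4, -1.2, -3.7]
finger_gap: 0.456
```

Emit:
play_rows(
  motion=[
    [[0.06,-0.02,0],[0,0,0],30],
    [[0,0,0],[0,0,0],30],
  ],
)

```text
clock: 9.4
tool_pos: [587.8, 41.8, 210.3]
tcp_rot: [0.442, 0.554, -0.439, 0.553]
force: [-1.1, -0.3, -3.2]
finger_gap: 0.456
```

Emit:
play_rows(
  motion=[
    [[0.12,-0.02,0],[0,0,0],30],
    [[0,0,0],[0,0,0],30],
  ],
)

```text
clock: 9.6
tool_pos: [587.9, 41.7, 210.4]
tcp_rot: [0.442, 0.554, -0.439, 0.552]
force: [-1.5, 0.4, -3.3]
finger_gap: 0.451
```

Emit:
play_rows(
  motion=[
    [[0.1,0,0],[0,0,0],30],
  ],
)

```text
clock: 9.7
tool_pos: [588.3, 41.8, 209.8]
tcp_rot: [0.442, 0.554, -0.439, 0.552]
force: [-10.4, -0.6, 25.9]
finger_gap: 0.455
```

Run:
```python
from plan import *
show(sense())
```

```text
t 9.70 pos [588.3  41.8 209.8] yaw 12.9 tilt 0.26 gap 38.7 mm F [-10.4  -0.6  25.9] q [-0.05  0.38  1.81  0.01  0.95 -0.28]
```

Emit:
play_rows(
  motion=[
    [[0.02,0,0],[0,0,0],42],
    [[0,0,0],[0,0,0],48],
    [[0,0,0],[0,0,0],55],
    [[0,0,0],[0,0,0],70],
    [[0,0,0],[0,0,0],85],
    [[0,0,0],[0,0,0],85],
    [[0,0,0],[0,0,0],85],
  ],
)

```text
clock: 10.4
tool_pos: [590.5, 41.7, 210.1]
tcp_rot: [0.443, 0.552, -0.438, 0.554]
force: [0.8, 0.5, 0.3]
finger_gap: 0.849
```

Run:
```python
from plan import *
from h import *
for n in("scene",):
    c=capture(n); np.save(f"{n}7.npy",c,allow_pickle=True)
    im=c["img"][:,:,::-1]; z=im[140:280,210:350] if n=="scene" else im[130:250,190:310]
    cv2.imwrite(f"pics/{n}7z.png",cv2.resize(z,None,fx=4,fy=4,interpolation=cv2.INTER_CUBIC))
show(sense())
```

```text
t 10.45 pos [590.4  41.8 210.1] yaw 13.0 tilt 0.47 gap 72.1 mm F [-0.3 -0.8  0.2] q [-0.05  0.38  1.81  0.01  0.94 -0.28]
```

View pics/scene7z.png

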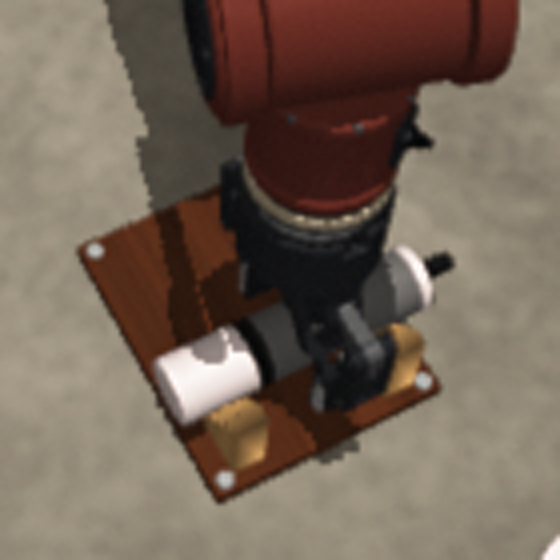

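Emit:
play_rows(
  motion=[
    [[-0.3,-0.05,0],[0,0,0],85],
    [[-0.6,0,0],[0,0,0],85],
    [[-0.8,0,0],[0,0,0],85],
    [[-0.9,0,0],[0,0,0],100],
    [[-0.9,0,0],[0,0,0],100],
  ],
)

```text
clock: 10.95
tool_pos: [585.4, 40.9, 314.4]
tcp_rot: [0.441, 0.556, -0.44, 0.551]
force: [0.6, -0.3, -0.8]
finger_gap: 1.001
```

Run:
```python
from plan import *
c=np.array([608.6,-270]); y=np.radians(-8.7); g=c-12*np.array([np.cos(y),np.sin(y)]); print(g)
rows([(g[0],g[1],260,81.3)])
```

```text
[ 596.73807336 -268.18487016]
t 10.95 pos [585.4  40.9 314.4] yaw 13.0 tilt 0.39 gap 85.1 mm F [ 0.6 -0.3 -0.8] q [-0.05  0.23  1.78  0.01  1.14 -0.28]
-- 0
[[[0.15,-0.16,0.84],[-0.71,-0.0,-0.0],100],[[0.15,-0.24,0.82],[-0.71,-0.0,-0.0],100],[[0.15,-0.33,0.8],[-0.71,-0.0,-0.0],100],[[0.15,-0.4,0.76],[-0.71,-0.0,-0.0],100],[[0.15,-0.48,0.72],[-0.71,-0.0,-0.0],100],[[0.15,-0.54,0.67],[-0.71,-0.0,-0.0],100],[[0.15,-0.61,0.61],[-0.71,-0.0,-0.0],100],[[0.15,-0.67,0.54],[-0.71,-0.0,-0.0],100],[[0.15,-0.72,0.48],[-0.71,-0.0,-0.0],100],[[0.15,-0.76,0.4],[-0.71,-0.0,-0.0],100],[[0.15,-0.8,0.32],[-0.71,-0.0,-0.0],100],[[0.15,-0.82,0.24],[-0.71,-0.0,-0.0],100]]
```

Emit:
play_rows(
  motion=[
    [[0.1,-0.15,0.85],[-0.7,0,0],100],
    [[0.15,-0.25,0.8],[-0.75,0,0],100],
    [[0.15,-0.35,0.8],[-0.75,0,0],100],
    [[0.15,-0.4,0.75],[-0.75,0,0],100],
    [[0.15,-0.5,0.7],[-0.75,0,0],100],
    [[0.15,-0.55,0.65],[-0.75,0,0],100],
    [[0.15,-0.6,0.6],[-0.75,0,0],100],
    [[0.15,-0.65,0.55],[-0.7,0,0],100],
    [[0.15,-0.7,0.5],[-0.7,0,0],100],
    [[0.15,-0.75,0.4],[-0.7,0,0],100],
    [[0.15,-0.8,0.3],[-0.7,0,0],100],
    [[0.1,-0.8,0.25],[-0.7,0,0],100],
  ],
)

```text
clock: 12.15
tool_pos: [612.6, -273.3, 279.7]
tcp_rot: [0.026, 0.699, -0.025, 0.714]
force: [-0.3, -0.4, 0.2]
finger_gap: 0.999
```

Run:
```python
from plan import *
from h import *
for n in("scene","top"):
    c=capture(n); np.save(f"{n}8.npy",c,allow_pickle=True)
    im=c["img"][:,:,::-1]; cv2.imwrite(f"pics/{n}8.png",im)
rows([(596.7,-268.2,230,81.3)],step=20)
```

```text
t 12.25 pos [ 612.8 -275.4  280. ] yaw 85.5 tilt 1.23 gap 84.7 mm F [-0.4  0.2 -0.4] q [-0.53  0.43  1.59  0.01  1.1  -2.03]
-- 0
[[[0.55,0.06,-0.2],[0.17,0.05,-0.0],100],[[0.55,0.06,-0.19],[0.17,0.05,-0.0],100],[[0.55,0.06,-0.19],[0.17,0.05,-0.0],100]]
```

View pics/scene8.png

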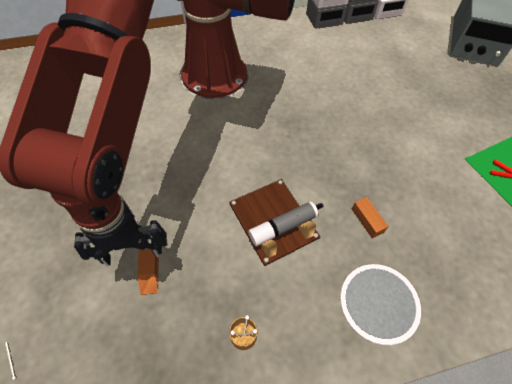

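View pics/top8.png

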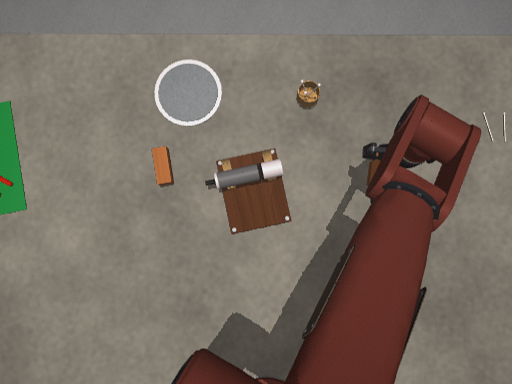

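```bash
cat > mb.py <<'E'
from h import *
def barrel(S,T):
    # ends of body by hand-free masks: non-brown pixels in cradle windows
    out={}
    for k,c,w in(('s',S,(236,332,196,250)),('t',T,(200,290,155,195))):
        h=cv2.cvtColor(c["img"],cv2.COLOR_RGB2HSV).astype(int)
        m=sub(c["img"],*w)&(((h[...,1]<28)&(h[...,2]<95))|(h[...,2]>160)&(h[...,1]<50))
        mm=cv2.morphologyEx(m.astype(np.uint8),cv2.MORPH_CLOSE,np.ones((7,7)))
        mm=cv2.morphologyEx(mm,cv2.MORPH_OPEN,cv2.getStructuringElement(cv2.MORPH_ELLIPSE,(7,7)))
        b=max(blobs(mm),key=lambda x:x[0]); ys,xs=np.nonzero(b[2]); r=cv2.minAreaRect(np.c_[xs,ys].astype(np.float32)); out[k]=r; print(k,r)
        o=c["img"][...,::-1].copy(); ct=cv2.findContours(b[2].astype(np.uint8),cv2.RETR_EXTERNAL,cv2.CHAIN_APPROX_NONE)[0]; cv2.drawContours(o,ct,-1,(0,255,0),1)
        cv2.imwrite(f"pics/mb_{k}.png",cv2.resize(o[w[2]-10:w[3]+10,w[0]-10:w[1]+10],None,fx=4,fy=4,interpolation=0))
    p,g=tri(S,out['s'][0],T,out['t'][0]); print('tri',p,g)
    th=np.radians(12.74); R=np.array([[np.cos(th),np.sin(th)],[-np.sin(th),np.cos(th)]])
    q=plane(T,out['t'][0],50); print('in cradle tri',R@(p[:2]-[588.1,41.9]),'top z50',R@(q[:2]-[588.1,41.9]))
    bx=cv2.boxPoints(out['t']); e=np.array([plane(T,x,50)[:2] for x in bx]); print(np.array([R@(x-[588.1,41.9]) for x in e]).round(1))
E
python3 - <<'E'
from mb import *
barrel(load("scene8.npy"),load("top8.npy"))
a=cv2.imread("pics/mb_s.png");b=cv2.imread("pics/mb_t.png");w=max(a.shape[1],b.shape[1])
cv2.imwrite("pics/mb.png",np.vstack([cv2.copyMakeBorder(x,0,0,0,w-x.shape[1],0) for x in(a,b)]))
E
```

```text
s ((256.3426818847656, 235.65167236328125), (22.710811614990234, 44.747047424316406), 77.00537872314453)
t ((269.4585266113281, 168.47315979003906), (14.806723594665527, 25.143491744995117), 77.90524291992188)
tri [599.52271178 -13.90743262  37.53681225] 15.825730900218696
in cradle tri [ -1.16556295 -56.95251832] top z50 [  0.64400301 -49.34311586]
[[ 18.5 -19.5]
 [ 18.4 -79.5]
 [-17.2 -79.2]
 [-17.  -19.3]]
```

View pics/mb.png

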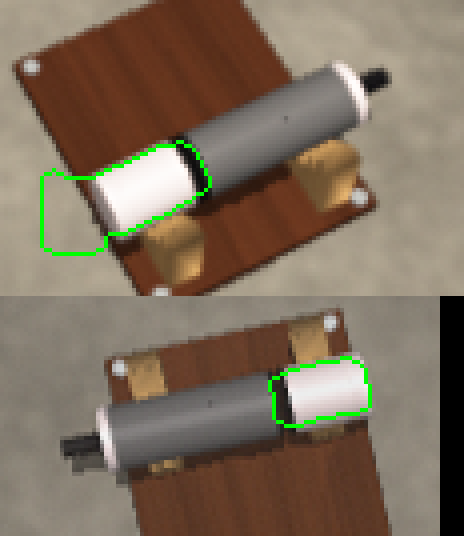

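Emit:
play_rows(
  motion=[
    [[0.55,0.1,-0.2],[0.2,0.05,0],100],
    [[0.55,0.1,-0.2],[0.2,0.05,0],100],
    [[0.5,0.05,-0.2],[0.15,0.05,0],100],
    [[0,0,0],[0,0,0],100],
  ],
)

```text
clock: 12.65
tool_pos: [594.3, -262.7, 228.9]
tcp_rot: [0.06, 0.706, -0.057, 0.704]
force: [-1.0, 0.4, -1.4]
finger_gap: 1.004
```

Run:
```python
from plan import *
from h import *
for n in("scene",):
    c=capture(n); np.save(f"{n}9.npy",c,allow_pickle=True)
    im=c["img"][:,:,::-1][210:320,90:220]; cv2.imwrite(f"pics/{n}9.png",cv2.resize(im,None,fx=5,fy=5,interpolation=cv2.INTER_CUBIC))
rows([(596.7,-268.2,177,81.3)],step=20)
```

```text
t 12.70 pos [ 595.1 -263.1  230.2] yaw 80.6 tilt 0.19 gap 84.9 mm F [ 0.6  0.  -0.7] q [-0.52  0.46  1.66  0.    1.03 -1.93]
-- 0
[[[0.59,-0.06,0.03],[-0.03,-0.0,-0.01],100],[[0.59,-0.05,0.03],[-0.03,-0.0,-0.01],100],[[0.59,-0.05,0.03],[-0.03,-0.0,-0.01],100]]
```

View pics/scene9.png

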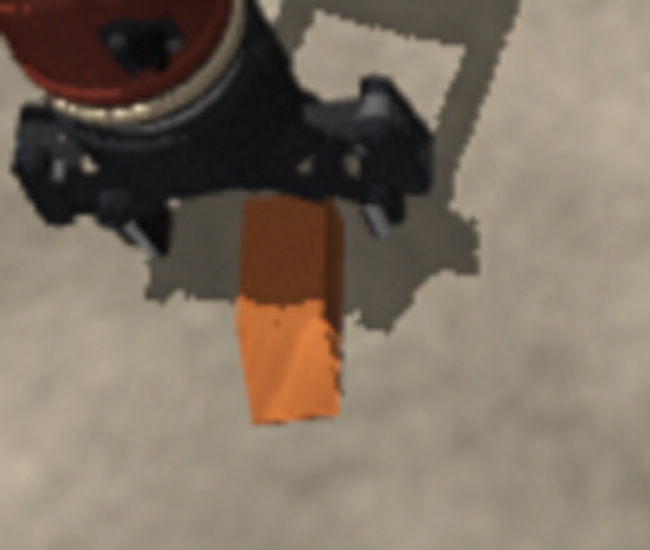

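Emit:
play_rows(
  motion=[
    [[0.6,-0.06,0.03],[-0.03,0,0],100],
    [[0.6,-0.06,0.03],[-0.03,0,0],100],
    [[0.5,-0.06,0.03],[-0.03,0,0],100],
    [[0,0,0],[0,0,0],100],
  ],
)

```text
clock: 13.1
tool_pos: [598.1, -268.4, 176.1]
tcp_rot: [0.053, 0.704, -0.052, 0.706]
force: [-0.9, -0.3, 0.2]
finger_gap: 1.001
```

Run:
```python
from plan import *
rows([(596.7,-268.2,178,81.3)],step=20)
```

```text
t 13.10 pos [ 598.1 -268.4  176.1] yaw 81.4 tilt 0.19 gap 85.1 mm F [-0.9 -0.3  0.2] q [-0.53  0.54  1.65  0.    0.94 -1.95]
-- 0
[[[-0.06,-0.0,-0.05],[0.02,0.02,-0.02],100]]
```

Emit:
play_rows(
  motion=[
    [[-0.06,0,0],[0,0,0],100],
    [[0,0,0],[0,0,0],55],
    [[0,0,0],[0,0,0],40],
    [[0,0,0],[0,0,0],25],
    [[0,0,0],[0,0,0],25],
    [[0,0,0],[0,0,0],25],
    [[0,0,0],[0,0,0],25],
  ],
  newtons=35,
)

```text
clock: 13.8
tool_pos: [599.3, -269.3, 179.8]
tcp_rot: [0.053, 0.703, -0.053, 0.707]
force: [-0.2, 0.4, -0.7]
finger_gap: 0.411
```

Run:
```python
from plan import *
from h import *
for n in("scene",):
    c=capture(n); np.save(f"{n}10.npy",c,allow_pickle=True)
    im=c["img"][:,:,::-1][210:320,90:220]; cv2.imwrite(f"pics/{n}10.png",cv2.resize(im,None,fx=5,fy=5,interpolation=cv2.INTER_CUBIC))
show(sense())
```

```text
t 13.85 pos [ 599.3 -269.3  179.8] yaw 81.4 tilt 0.33 gap 35.0 mm F [-0.6 -0.7 -1.5] q [-0.53  0.54  1.65  0.    0.95 -1.95]
```

View pics/scene10.png

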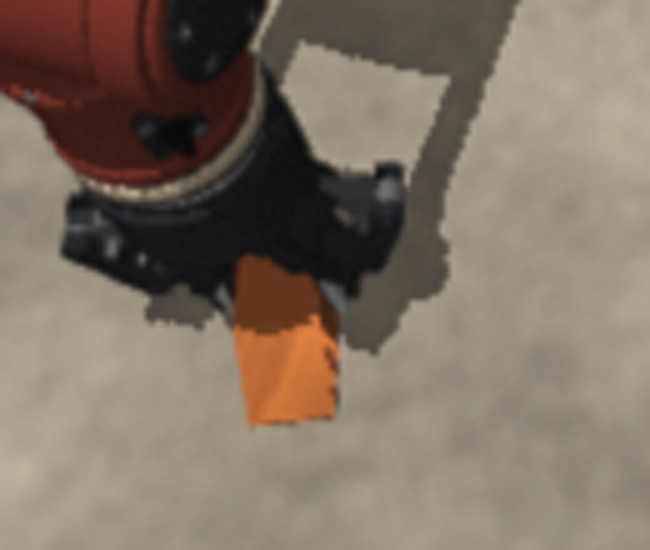

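Emit:
play_rows(
  motion=[
    [[-0.4,0,0],[0,0,0],25],
    [[-0.7,0,0],[0,0,0],25],
    [[-0.8,0,0],[0,0,0],25],
    [[-0.8,0,0],[0,0,0],25],
    [[-0.8,0,0],[0,0,0],25],
    [[-0.4,0,0],[0,0,0],25],
  ],
)

```text
clock: 14.45
tool_pos: [597.1, -268.4, 300.0]
tcp_rot: [0.054, 0.706, -0.051, 0.705]
force: [-0.1, -0.4, -0.8]
finger_gap: 0.419
```

Run:
```python
from plan import *
rows([(511.5,24.6,270,102.74)],step=24,op=25)
```

```text
t 14.45 pos [ 597.1 -268.4  300. ] yaw 81.4 tilt 0.24 gap 35.6 mm F [-0.1 -0.4 -0.8] q [-0.53  0.38  1.62  0.    1.15 -1.95]
-- 0
[[[0.08,0.71,-0.33],[-0.2,-0.0,-0.0],25],[[0.08,0.72,-0.31],[-0.2,-0.0,-0.0],25],[[0.08,0.73,-0.29],[-0.2,-0.0,-0.0],25],[[0.08,0.74,-0.27],[-0.2,-0.0,-0.0],25],[[0.08,0.74,-0.25],[-0.2,-0.0,-0.0],25],[[0.08,0.75,-0.22],[-0.2,-0.0,-0.0],25],[[0.08,0.76,-0.2],[-0.2,-0.0,-0.0],25],[[0.08,0.76,-0.18],[-0.2,-0.0,-0.0],25],[[0.08,0.77,-0.16],[-0.2,-0.0,-0.0],25],[[0.08,0.77,-0.14],[-0.2,-0.0,-0.0],25],[[0.08,0.77,-0.12],[-0.2,-0.0,-0.0],25],[[0.08,0.78,-0.09],[-0.2,-0.0,-0.0],25]]
-- 12
[[[0.08,0.78,-0.07],[-0.2,-0.0,-0.0],25]]
```

Emit:
play_rows(
  motion=[
    [[0.05,0.7,-0.35],[-0.2,0,0],25],
    [[0.05,0.7,-0.3],[-0.2,0,0],25],
    [[0.05,0.75,-0.3],[-0.2,0,0],25],
    [[0.05,0.75,-0.25],[-0.2,0,0],25],
    [[0.05,0.75,-0.25],[-0.2,0,0],25],
    [[0.05,0.75,-0.2],[-0.2,0,0],25],
    [[0.05,0.75,-0.2],[-0.2,0,0],25],
    [[0.05,0.75,-0.2],[-0.2,0,0],25],
    [[0.05,0.75,-0.15],[-0.2,0,0],25],
    [[0.05,0.75,-0.15],[-0.2,0,0],25],
    [[0.05,0.75,-0.1],[-0.2,0,0],25],
    [[0.05,0.75,-0.1],[-0.2,0,0],25],
  ],
)

```text
clock: 15.65
tool_pos: [515.2, 5.7, 287.5]
tcp_rot: [-0.069, 0.701, 0.068, 0.706]
force: [0.0, -0.7, -1.6]
finger_gap: 0.416
```

Run:
```python
from plan import *
rows([(511.5,24.6,250,102.74)],step=20,op=25)
```

```text
t 15.65 pos [515.2   5.7 287.5] yaw 101.1 tilt 0.46 gap 35.3 mm F [ 0.  -0.7 -1.6] q [-0.13  0.12  1.97 -0.    1.05 -1.89]
-- 0
[[[0.42,0.21,-0.0],[-0.07,0.02,0.01],25],[[0.42,0.21,-0.0],[-0.07,0.02,0.01],25],[[0.42,0.21,0.0],[-0.07,0.02,0.01],25]]
```

Emit:
play_rows(
  motion=[
    [[0.4,0.2,0],[-0.07,0.02,0],25],
    [[0.4,0.2,0],[-0.07,0.02,0],25],
    [[0.4,0.2,0],[-0.07,0.02,0],25],
    [[0,0,0],[0,0,0],25],
  ],
)

```text
clock: 16.05
tool_pos: [510.1, 25.7, 248.2]
tcp_rot: [-0.081, 0.704, 0.079, 0.701]
force: [0.3, -1.0, -1.2]
finger_gap: 0.415
```

Run:
```python
from plan import *
from h import *
for n in("scene",):
    c=capture(n); np.save(f"{n}11.npy",c,allow_pickle=True)
    im=c["img"][:,:,::-1][140:280,200:350]; cv2.imwrite(f"pics/{n}11.png",cv2.resize(im,None,fx=5,fy=4,interpolation=cv2.INTER_CUBIC))
rows([(511.5,24.6,205,102.74)],step=20,op=25)
```

```text
t 16.10 pos [510.6  25.3 249. ] yaw 103.0 tilt 0.23 gap 35.4 mm F [-0.1  0.5 -1.2] q [-0.09  0.17  1.99 -0.    0.98 -1.88]
-- 0
[[[0.49,-0.01,0.01],[0.01,-0.01,0.01],25],[[0.49,-0.01,0.01],[0.01,-0.01,0.01],25],[[0.49,-0.01,0.01],[0.01,-0.01,0.01],25]]
```

View pics/scene11.png

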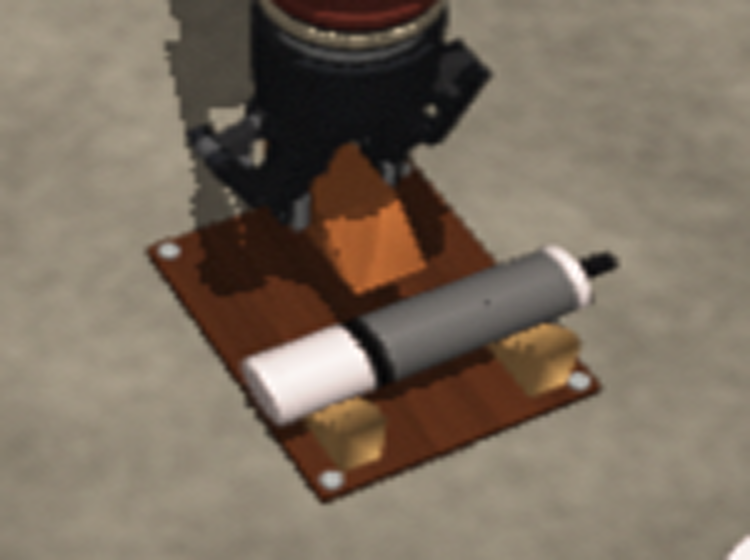

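Emit:
play_rows(
  motion=[
    [[0.5,0,0.02],[0,0,0],25],
    [[0.5,0,0.02],[0,0,0],25],
    [[0.4,0,0.02],[0,0,0],25],
    [[0,0,0],[0,0,0],25],
  ],
)

```text
clock: 16.5
tool_pos: [514.9, 23.1, 206.6]
tcp_rot: [-0.081, 0.702, 0.077, 0.703]
force: [0.1, -0.7, -0.9]
finger_gap: 0.416
```

Run:
```python
from plan import *
rows([(511.5,24.6,195,102.74)],step=20,op=25)
```

```text
t 16.50 pos [514.9  23.1 206.6] yaw 102.8 tilt 0.33 gap 35.4 mm F [ 0.1 -0.7 -0.9] q [-0.09  0.25  1.99 -0.01  0.89 -1.88]
-- 0
[[[0.39,0.07,-0.1],[0.01,0.01,0.04],25]]
```

Emit:
play_rows(
  motion=[
    [[0.33,0.06,-0.1],[0,0,0.04],25],
    [[0.1,0,0],[0,0,0],25],
  ],
)

```text
clock: 16.7
tool_pos: [512.3, 23.6, 193.8]
tcp_rot: [-0.079, 0.702, 0.079, 0.704]
force: [-0.7, 0.8, -1.5]
finger_gap: 0.417
```

Emit:
play_rows(
  motion=[
    [[0.1,0,0],[0,0,0],25],
  ],
)

```text
clock: 16.8
tool_pos: [512.6, 23.5, 191.0]
tcp_rot: [-0.079, 0.701, 0.079, 0.704]
force: [0.0, -0.1, -0.7]
finger_gap: 0.415
```

Emit:
play_rows(
  motion=[
    [[0.06,0,0],[0,0,0],25],
  ],
)

```text
clock: 16.9
tool_pos: [513.0, 23.4, 190.6]
tcp_rot: [-0.079, 0.702, 0.079, 0.704]
force: [-8.8, 0.2, 20.7]
finger_gap: 0.415
```

Run:
```python
from plan import *
from h import *
for n in("scene",):
    c=capture(n); np.save(f"{n}12.npy",c,allow_pickle=True)
    im=c["img"][:,:,::-1][140:280,200:350]; cv2.imwrite(f"pics/{n}12.png",cv2.resize(im,None,fx=5,fy=4,interpolation=cv2.INTER_CUBIC))
show(sense())
```

```text
t 16.95 pos [513.   23.4 190.6] yaw 102.8 tilt 0.15 gap 35.5 mm F [-4.2  1.1  8.8] q [-0.09  0.28  2.    0.    0.86 -1.89]
```

View pics/scene12.png

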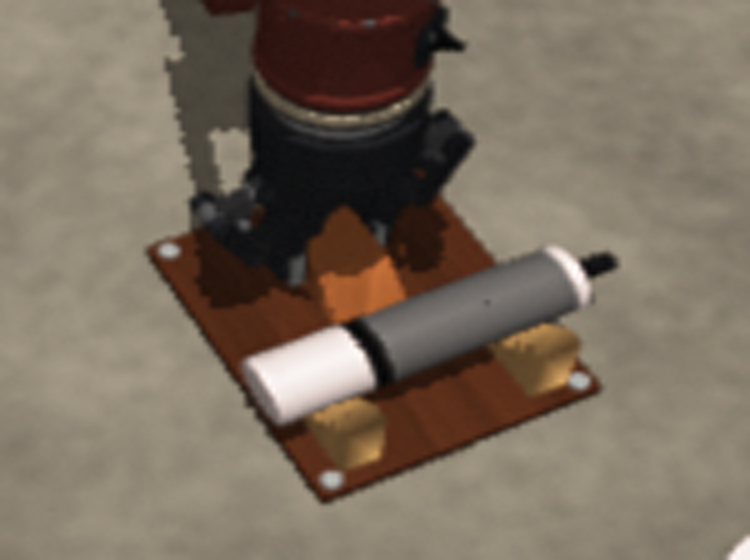

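Emit:
play_rows(
  motion=[
    [[-0.01,0.02,0.2],[0,0,0],25],
    [[0,0.02,0.2],[0,0,0],25],
    [[0,0,0.2],[0,0,0],25],
  ],
)

```text
clock: 17.25
tool_pos: [531.1, 28.7, 192.3]
tcp_rot: [-0.079, 0.701, 0.078, 0.704]
force: [0.4, -0.6, -0.3]
finger_gap: 0.418
```

```bash
cat >> plan.py <<'E'
def cr():
    s=sense(); show(s); th=np.radians(12.74); d=s["tool_pos"][:2]-[588.1,41.9]
    print("tcp in cradle", round(d[0]*np.cos(th)+d[1]*np.sin(th),1), round(-d[0]*np.sin(th)+d[1]*np.cos(th),1))
E
python3 -c "
from plan import *
cr()"
```

```text
t 17.25 pos [531.1  28.7 192.3] yaw 102.8 tilt 0.25 gap 35.5 mm F [ 0.4 -0.6 -0.3] q [-0.08  0.31  1.96  0.    0.87 -1.87]
tcp in cradle -58.5 -0.3
```

Emit:
play_rows(
  motion=[
    [[0.03,0,0.12],[0,0,0],25],
    [[0.02,0,0.1],[0,0,0],25],
  ],
)

```text
clock: 17.45
tool_pos: [539.0, 30.5, 190.9]
tcp_rot: [-0.079, 0.701, 0.079, 0.705]
force: [0.3, 0.9, -0.4]
finger_gap: 0.415
```

Emit:
play_rows(
  motion=[
    [[0,0,0.07],[0,0,0],25],
  ],
)

```text
clock: 17.55
tool_pos: [540.3, 30.8, 190.6]
tcp_rot: [-0.079, 0.703, 0.079, 0.703]
force: [-10.9, -4.0, 12.4]
finger_gap: 0.417
```

```bash
python3 -c "
from plan import *
cr()"
```

```text
t 17.55 pos [540.3  30.8 190.6] yaw 102.8 tilt 0.06 gap 35.5 mm F [-10.9  -4.   12.4] q [-0.07  0.33  1.93 -0.    0.88 -1.87]
tcp in cradle -49.1 -0.2
```

Emit:
play_rows(
  motion=[
    [[0,0,-0.01],[0,0,0],25],
    [[0,0,0],[0,0,0],40],
    [[0,0,0],[0,0,0],46],
    [[0,0,0],[0,0,0],55],
    [[0,0,0],[0,0,0],70],
    [[0,0,0],[0,0,0],70],
    [[0,0,0],[0,0,0],70],
  ],
)

```text
clock: 18.25
tool_pos: [540.8, 30.8, 190.8]
tcp_rot: [-0.079, 0.702, 0.079, 0.703]
force: [-0.2, 0.6, -0.4]
finger_gap: 0.699
```

Run:
```python
from plan import *
from h import *
for n in("scene",):
    c=capture(n); np.save(f"{n}13.npy",c,allow_pickle=True)
    im=c["img"][:,:,::-1][140:280,200:350]; cv2.imwrite(f"pics/{n}13.png",cv2.resize(im,None,fx=5,fy=4,interpolation=cv2.INTER_CUBIC))
cr()
```

```text
t 18.30 pos [540.8  30.8 190.8] yaw 102.8 tilt 0.13 gap 59.8 mm F [0.5 0.2 0.2] q [-0.07  0.33  1.93 -0.    0.88 -1.87]
tcp in cradle -48.6 -0.4
```

View pics/scene13.png

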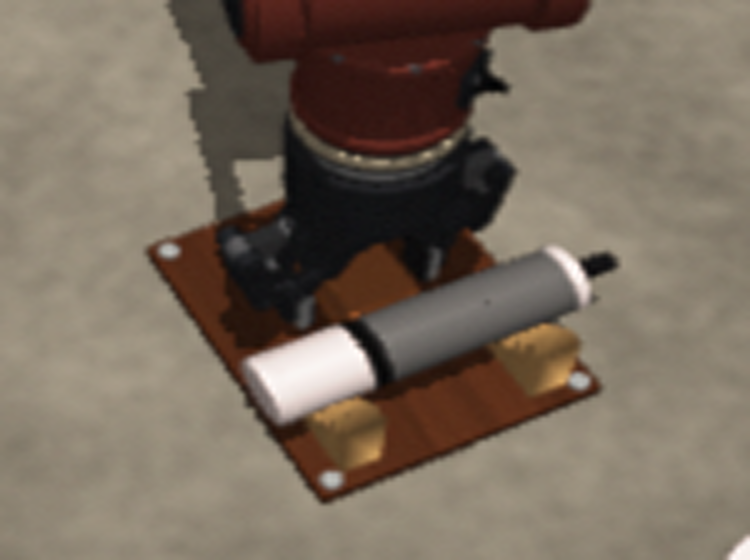

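Released, and the barrel has not moved. Retreat straight up, then back clear of the view.

Emit:
play_rows(
  motion=[
    [[-0.3,0,0],[0,0,0],70],
    [[-0.6,0,0],[0,0,0],70],
    [[-0.8,0,0],[0,0,0],70],
    [[-0.9,0,0],[0,0,0],70],
    [[-0.9,-0.3,0],[0,0,0],70],
    [[-0.5,-0.9,0],[0,0,0],70],
    [[0,-1,0],[0,0,0],70],
    [[0,-1,0],[0,0,0],70],
    [[0,-1,0],[0,0,0],70],
    [[0,-1,0],[0,0,0],70],
    [[0,-1,0],[0,0,0],70],
    [[0,-1,0],[0,0,0],70],
  ],
)

```text
clock: 19.5
tool_pos: [590.0, -183.1, 325.1]
tcp_rot: [-0.083, 0.699, 0.08, 0.706]
force: [0.3, 0.6, 0.2]
finger_gap: 0.695
```

Emit:
play_rows(
  motion=[
    [[0,-1,0],[0,0,0],70],
    [[0,-1,0],[0,0,0],70],
    [[0,-1,0],[0,0,0],70],
    [[0,-0.5,0],[0,0,0],70],
    [[0,0,0],[0,0,0],70],
  ],
)

```text
clock: 20.0
tool_pos: [614.7, -293.2, 329.5]
tcp_rot: [-0.082, 0.698, 0.078, 0.707]
force: [-1.4, 0.4, -1.3]
finger_gap: 0.695
```

Run:
```python
from plan import *
from h import *
o=[]
for n in("scene","top"):
    c=capture(n); np.save(f"{n}14.npy",c,allow_pickle=True)
    im=c["img"][:,:,::-1]; im=im[160:280,210:340] if n=="scene" else im[135:255,195:325]
    o.append(cv2.resize(im,None,fx=3,fy=3,interpolation=cv2.INTER_CUBIC))
cv2.imwrite("pics/f14.png",np.hstack(o)); show(sense())
```

```text
t 20.10 pos [ 614.5 -291.1  329.1] yaw 103.1 tilt 0.73 gap 59.3 mm F [ 0.3 -0.3 -0.1] q [-0.55  0.39  1.54  0.    1.2  -2.35]
```

View pics/f14.png

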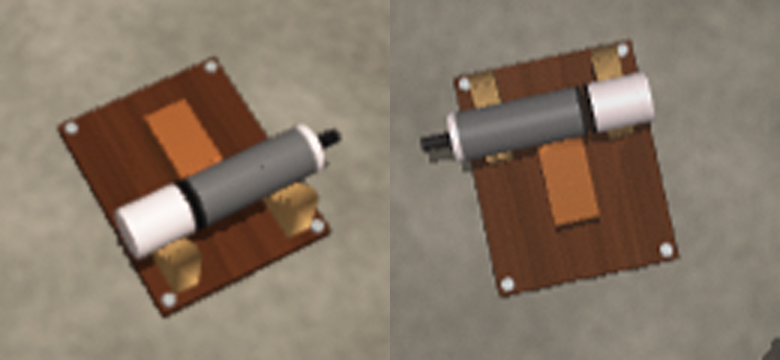

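Run:
```python
from h import *
S=load("scene14.npy");T=load("top14.npy")
th=np.radians(12.74); R=np.array([[np.cos(th),np.sin(th)],[-np.sin(th),np.cos(th)]])
C=lambda p:(R@(p[:2]-[588.1,41.9])).round(1)
P={}
for k,c,w in(('s',S,(250,290,185,225)),('t',T,(240,268,175,215))):
    h=cv2.cvtColor(c["img"],cv2.COLOR_RGB2HSV).astype(int)
    m=sub(c["img"],*w)&(h[...,1]>130)&(h[...,2]>115)&(h[...,0]<14)
    b=max(blobs(m),key=lambda x:x[0]); ct=cv2.findContours(b[2].astype(np.uint8),cv2.RETR_EXTERNAL,cv2.CHAIN_APPROX_NONE)[0][0]
    a=cv2.approxPolyDP(ct,2,True)[:,0]; P[k]=a; ys,xs=np.nonzero(b[2]); print(k,b[0],a.tolist())
    print([C(plane(c,q,48)).tolist() for q in a])
# chock heel corners across two views, barrel white cap ends
f=lambda p,o,x0:(np.array(p,float)-[x0,0])/3+o-.5
hs=[f((144,118),(210,160),0),f((184,98),(210,160),0)]; ht=[f((600,217),(195,135),390),f((557,226),(195,135),390)]
# scene left = -y ; top right = -y
for s,t in zip(hs,ht):
    p,g=tri(S,s,T,t); print('heel',C(p),p[2].round(1),g.round(1))
# grey/white boundary ring centre (black band) in both
for s,t in [((199,203),(583,110))]:
    p,g=tri(S,f(s,(210,160),0),T,f(t,(195,135),390)); print('ring on top of barrel',C(p),p[2].round(1),g.round(1))
for t in((650,98),(455,136)): print('barrel end top view z50',C(plane(T,f(t,(195,135),390),50)))
```

```text
s 375 [[270, 193], [258, 199], [269, 217], [273, 218], [283, 211]]
[[-84.1, 14.5], [-82.5, -18.8], [-28.4, -18.9], [-21.9, -12.0], [-27.2, 17.5]]
t 417 [[258, 181], [244, 185], [250, 209], [264, 206]]
[[-22.6, -16.3], [-24.9, 18.3], [-83.9, 16.5], [-84.0, -17.5]]
heel [-85.9 -18.3] 43.4 0.0
heel [-85.6  17. ] 47.8 1.1
ring on top of barrel [  1.1 -20.8] 50.5 5.5
barrel end top view z50 [ -2.3 -77.3]
barrel end top view z50 [ 1.2 80.5]
```

Run:
```python
from bench import *
print(sign_off())
```

```text
the job is handed in; nothing more can be done
None
```

The barrel is lying in the V of both ribs, and the chock is flat on the base board, pushed in toe first until it touched the barrel. I handed the job in at about 20 s of the 58 s allowed; sign-off gives no verdict.

**How it went:**
- I gripped the barrel at its middle and lowered it until the force showed it resting in the V. The tool was then at the height the seat should give. Opening the fingers left the barrel where it was.
- I gripped the chock across its width and set it on the board about 30 mm short of the barrel. I then slid it in until about 11 N of resistance, at the tool position expected for contact, let go and backed away.
- The highest force readings were about 29 N while seating the barrel and about 21 N while setting down the chock, both brief presses through the gripped part.

**Last checks, from both cameras in the cradle's frame:**

| Item | Measured | Target |
|---|---|---|
| Chock centre, x | about -39 mm | -39 mm when touching |
| Chock centre, y | within 1 mm of 0 | within 22 mm |
| Chock squareness | within about 1 degree | within 12 degrees |
| Barrel centre along the V | about 1.6 mm off | within 18 mm |
| Barrel axis | within about 2 degrees | within 9 degrees |

**Checks that were weak or disagreed:**
- The two-view heights of the chock's heel corners came out at 43 and 48 mm, against 48 mm expected. One corner was blurred, and both pictures show the chock flat.
- The two-view fix on the barrel's black band missed by 5.5 mm, because each camera sees a different part of the band. The barrel's height therefore rests on the contact force and tool height.
- My automatic outline of the whole barrel in the cradle failed, so I took its ends from the top picture by eye.

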